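Zero-calibrate the glaze scale with its tray on

TASK

Calibrate the studio's glaze scale: set the empty weighing tray gently on the scale so that it sits fully home over the two pegs, and let go of it. Then take the plain round-handled ball stylus out of the tool block, reach its ball tip down through the round hole in the scale's front panel and press the recessed calibration button fully down; finish while still gripping the stylus and holding the button down, with the tray still in place. Treat the scale gently, never pushing hard on it, and leave the other two tools, the clay cylinder and the beaker where they stand.

Things in the scene. Friction and masses are not known exactly. Their poses are not given: they have to be found in the camera images.
- scale: Bench scale, grey housing 240 (x) x 180 (y) x 46 mm high, fixed. Origin: centre of its underside; z up, -x end (facing the robot) is the control panel, 80 mm deep, with blank display and keys. Behind it a raised aluminium carrier, 90 x 130 mm, top at 52 mm, with two upright pegs 50 mm either side of its centre along y, 12 mm in diameter, 8 mm high, upper half tapered to 6 mm.
- seat (a point): Point on the carrier's top face midway between the two pegs: 35 mm in +x from the scale's origin, 52 mm above the bench. Axes as the scale's. With the tray home, the tray's origin coincides with it.
- hole (a point): Centre of the mouth of the round hole in the panel's top face (46 mm above the bench; 80 mm in -x and 62 mm in -y from the scale's origin). Hole 14 mm in diameter with a 2 mm chamfer, straight down; the calibration button lies inside, its top 10 mm below the mouth.
- cal_button (a joint): The calibration button at the bottom of the hole, a white plunger 11 mm in diameter on a spring. 0 = up, 0.005 = fully down (m, moves straight down, then a hard stop). It starts to move at 1.4 N and needs 3.6 N at full travel; it springs back when let go.
- tray: White plastic weighing tray, open on top, 120 (x) x 150 (y) x 42 mm high, 0.18 to 0.29 kg, on the bench. Origin: centre of its underside, z up. Vertical walls 8 mm thick, to be pinched from above; inner floor at 12 mm. Underneath, two blind sockets, 15 mm in diameter, 9.5 mm deep, 50 mm either side of the centre along y (the long axis), go over the pegs; either way round fits.
- stylus: Ball stylus, 140 mm, 45 g, upright, tip down, in any one of the tool block's holes. Origin at the tip end, z towards the handle. Ball 6 mm across at the tip, thin shaft to 30 mm, 8 mm shank to 55 mm, then a plain round wooden handle 16 mm in diameter, 85 mm long, flat top. The handle's shoulder rests on the block; lifting by 60 mm frees it. The only tool without loop or paddle on top.
- stylus_tip (a point): The end of the stylus's ball (same point as the stylus's origin), 5 mm above the bench at the start.
- stylus_handle (a point): Middle of the stylus's handle, on its axis, 97.5 mm from the tip end; a good place to grip.
- tool_block: Wooden tool block, 150 (x) x 50 (y) x 60 mm high, fixed; origin at the centre of its underside, z up. Three vertical holes 12 mm in diameter in a row along x, 50 mm apart, hold the three tools.
- loop_tool: Bystander in the tool block: wooden handle of 16 mm with a wire loop of 26 mm on top, top 109 mm above the block. Origin at its lower end.
- paddle_tool: Bystander in the tool block: wooden handle of 16 mm with a flat upright paddle 22 mm wide on top, top 114 mm above the block. Origin at its lower end.
- clay_cylinder: Bystander: grey textured clay cylinder, 73 mm in diameter, 150 mm high, beyond the work. Origin: centre of its underside.
- beaker: Bystander: cream fired-clay beaker, 80 mm across the rim, 85 mm high, beyond the work. Origin: centre of its underside.
Mind the look-alikes: they are no part of the job. Of the things like the tray, leave any that is red; of the rest the smaller one is meant.

How it is judged:
On the way, in this order (a step that is already met when the one before it is completed fails the run):
1. the tray sits home on the scale's two pegs and has been let go (horizontal distance between tray and seat below 0.004 m and z of tray in the frame of seat between -0.002 and 0.002 m and angle between the y axis of tray and the y axis of scale, either way round below 0.08 rad and angle between tray's own z axis and vertical below 0.04 rad and contact force between the fingers and tray below 0.2 N and linear speed of tray below 0.02 m/s), for 0.2 s.
2. the stylus, in the gripper, holds the recessed button down, the tray still in place (all of step 1 and value of joint cal_button above 0.004 m and contact force between stylus and cal_button above 1.5 N and contact force between the fingers and stylus above 1 N and horizontal distance between stylus_tip and hole below 0.007 m and angle between stylus's own z axis and vertical below 0.35 rad and contact force between the arm and cal_button below 0.2 N), for 0.2 s.
At the end, for the whole second after the job is handed in: Tray home on the seat (4 mm sideways, 2 mm in height, 0.08 rad in yaw, 0.04 rad level), at rest, let go. Stylus gripped, within 0.35 rad of upright, tip within 7 mm of the hole's axis, pressing the button (over 1.5 N) at least 4 of its 5 mm down; the arm does not touch the button (all of step 2); the arm keeps its last pose, push and grip.
It fails at once if another tool, the clay cylinder or the beaker is moved by more than 30 mm or tipped over (distance of any of loop_tool, paddle_tool, clay_cylinder, beaker from where it was at the start of the episode above 0.03 m or angle between any of loop_tool, paddle_tool, clay_cylinder, beaker's own z axis and vertical above 0.5 rad).
It fails at once if the tray is dropped: let go while more than 15 mm above its seat's height (z of tray in the frame of seat above 0.015 m and contact force between the fingers and tray below 0.02 N).
It fails at once if the tray is forced hard onto the scale (over 60 N between them) (contact force between tray and scale above 60 N).
It fails at once if the scale or its button is pushed hard with the stylus (over 40 N) (contact force between stylus and scale above 40 N).
It fails at once if the robot itself pushes on the scale (over 40 N) (contact force between the arm and scale above 40 N).
It also fails if it takes over 64 s, if anything falls off the work surface, if the arm or the gripper's body presses on something with over 40 N, if the wrist force passes 120 N, or if a joint passes its speed limit or range.

ROBOT

A 6-joint arm with a two-finger parallel gripper is mounted at the origin on the work surface. World frame = base frame: x ahead of the robot, y to its left, z up, the work surface at z = 0. Lengths are in m, angles in rad, forces in N, time in s.
With the tool pointing down it reaches from about 0.325 to 0.9 m from the base axis. Payload 3.5 kg.
Tool frame: the origin (TCP) lies midway between the tips of the shut fingers; the grasp point (between the pads) lies r.grip_depth behind it (r.grip_depth is the distance from the TCP to the grasp point, in m); z points along the fingers, y is the direction in which the jaws open and shut (so a half turn about z gives the same grasp; the last joint's range is limited). The gripper opens to 85 mm and grips with 20 to 120 N. Pads are 22 mm wide; open, the fingers measure 114 mm over their backs; the gripper's body (76 mm by 85 mm) begins 54 mm behind the grasp point. The pads swing forward as they close: fully open they stand 13 mm farther back than shut.
Start: joints at [-1.343, 0.276, -0.026, 1.268, 0, 1.467], TCP at [0.203, -0.591, 0.231] pointing down, gripper open.
Joint ranges: [-3.12, 3.12], [-0.85, 1.88], [-1.08, 1.24], [-1.95, 2.15], [-1.57, 1.53], [-3.14, 3.14]. Speed limits (rad/s): [2.57, 2.57, 3.14, 3.14, 3.14, 3.14].

INTERFACE

Orientations are given as a unit quaternion [w, x, y, z].
In Python, from workcell import r gives the robot as it stands.
- The arm moves only by the tool arm_command, never from a script. Its argument "deltas" is a list of rows, each a list of 7 numbers: the shift along the tool's x, y, z in mm, then the turn, a rotation vector about the tool's x, y, z in rad, then the closure in counts, from 0 (fully open) to 255 (shut). In form: [[x, y, z, rx, ry, rz, claw], ...]. A call has 1 to 10 rows; each row shifts and turns the pose as measured when the row begins, along the tool's axes as they then stand; what a row does not reach is not made up. A row lasts 1/12 s, in which the tool goes at most 41.7 mm and 7.16 degrees, less where a joint would pass 70% of its speed; a pose out of reach is approached as far as the arm can. A call is refused whole if a number of a shift passes 41.7 or a number of a turn 0.125, either way. A call with a gripper value outside its range is refused whole. The fingers move at their own pace and stop on an object; the grip force is fixed at half the most. Time passes only in rows, so rows that do not move let the fingers close. It gives the time, the measured TCP pose, the force and the opening at its end, in the units of the state.
- r.sense(): the state, without advancing time (a new reading comes with each control period).
- r.grab_frame(name): name is "scene" or "top" or "wrist"; returns a dict with "img" (384x512x3 uint8, red, green, blue), "mtx" (3x3 intrinsics, pixels), "R" (3x3) and "t" (3): a world point X has camera coordinates R X + t; the wrist camera has in their place "mount" (4x4, takes a point from camera to tool coordinates, whose origin is the TCP and whose axes are the flange's). Camera axes: x right, y down, z forward; pixel columns grow to the right and rows downward; lengths in m; the calibration is good to about 2 mm. A picture is of the moment at which its call begins: read the wrist's pose just before it. There is no depth.
- r.job_done(): hands the job in, once; it reports no verdict.
The state is a dict: "clock": time; "joint_positions": joint angles; "qvel": joint speeds; "joint_efforts": joint torques, N m; "eef_pos": TCP position; "ee_rot": TCP orientation; "force": force on the tool from outside, world axes, zero at the start; "torque": the same for the moment, N m; "width": finger opening in m.
Only numpy, scipy, OpenCV 4.12 (cv2) and the standard library are available. Lean on these libraries where they do the work, as an engineer would, in place of code of your own. Each camera call takes 0.05 s, during which the arm holds its last target.

## Working session

There is one attempt and no reset: what is moved stays moved. The work goes in short steps, Python scripts to look and compute and a tool call to move; the robot and the scene stay as the last step left them, time stands still between calls to the robot, and variables do not carry over. Pictures are saved under pics/ and viewed, and the job is handed in when it is done.

Besides the shell and the picture viewer there is one more tool, called after "Emit:" as name(argument=value, ...) on one line, values as JSON. arm_command: Moves the arm, as the interface text tells. Its arguments: {"type":"object","properties":{"deltas":{"type":"array","items":{"type":"array","items":{"type":"number"}}}},"required":["deltas"]}

```bash
ls; mkdir -p pics
python3 - <<'E'
from workcell import r
import cv2
s=r.sense();print(s, r.grip_depth)
for n in ["scene","top","wrist"]:
    f=r.grab_frame(n);cv2.imwrite(f"pics/{n}0.png",f["img"][:,:,::-1])
    print(n,{k:f[k].tolist() for k in f if k!="img"})
E
```

```text
pics
{'clock': 0.0, 'joint_positions': array([-1.34342449e+00,  2.77121801e-01, -2.78846558e-02,  1.26803031e+00,
       -4.76691061e-06,  1.46743361e+00]), 'qvel': array([-0.00086937, -0.00033706,  0.00056923,  0.00085999, -0.00199755,
        0.00051498]), 'joint_efforts': array([ 5.36074713e-04, -4.45509911e+01,  2.95202172e+01,  1.65457232e-02,
       -2.22535215e-05,  1.23866732e-05]), 'eef_pos': array([ 0.20279329, -0.59034928,  0.2301649 ]), 'ee_rot': array([-1.11791898e-03,  9.86357343e-01,  1.64614509e-01, -7.17930809e-05]), 'force': array([-0.69140019, -0.6158289 , -0.62529015]), 'torque': array([-0.00403426,  0.00802666,  0.00248488]), 'width': 0.08517145201524029} 0.0187
scene {'mtx': [[399.8161776204832, 0.0, 261.0066166455218], [0.0, 399.8161776204832, 195.0788482555225], [0.0, 0.0, 1.0]], 'R': [[0.7468543924146359, 0.6645679298614231, -0.02362166655145623], [0.37361417296312815, -0.4487305773503304, -0.8118209893270296], [-0.5501099583647283, 0.597486682320654, -0.5834284001978434]], 't': [-0.357509960267687, -0.13623315485141466, 1.3458033654658152]}
top {'mtx': [[492.85937131696505, 0.0, 264.0993452744079], [0.0, 492.85937131696505, 189.77098509082572], [0.0, 0.0, 1.0]], 'R': [[-0.026213858637403224, -0.9996492815618601, 0.0037613146897152766], [-0.9966253541673727, 0.0258414113959114, -0.07791100620468087], [0.07778648369798448, -0.00579096968771979, -0.9969532223850721]], 't': [-0.023279635095989144, 0.5067605011525901, 1.2095807093084827]}
wrist {'mtx': [[297.83455009982794, 0.0, 258.1349068279571], [0.0, 297.83455009982794, 195.85011932465795], [0.0, 0.0, 1.0]], 'mount': [[-1.612848825982886e-05, -0.9474576203289498, -0.31988131771092104, 0.08283984046902496], [0.9999999969299211, 9.247873291318606e-06, -7.781153463453943e-05, -0.0006556187967671212], [7.668135333345111e-05, -0.3198813179838425, 0.9474576172710258, -0.14202724149001203], [0.0, 0.0, 0.0, 1.0]]}
```

View pics/scene0.png

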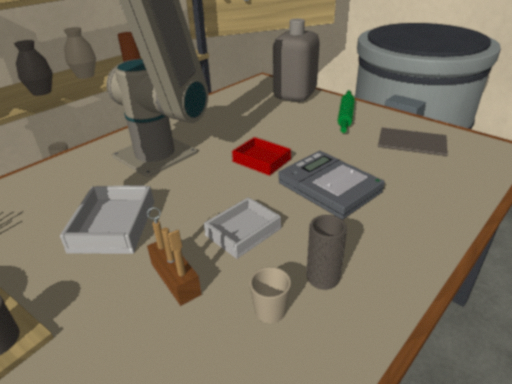

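View pics/top0.png

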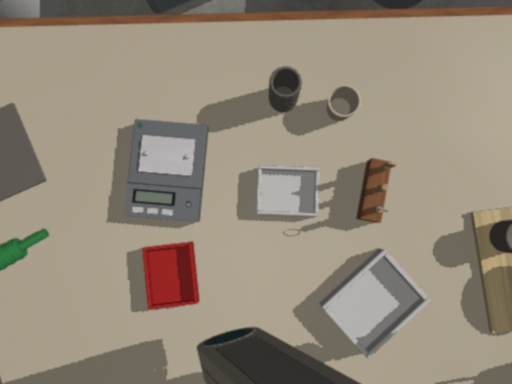

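View pics/wrist0.png

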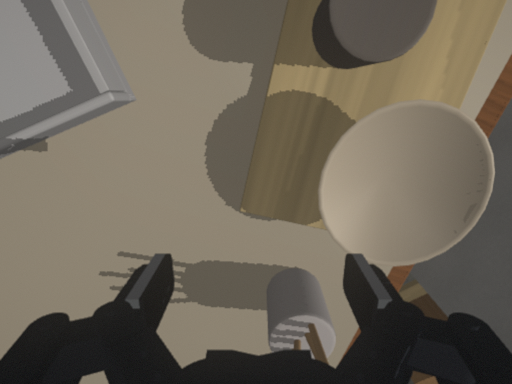

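Tray-like things (top view): red one at (171,275), big white one at (374,302), small white one at (288,191). The red one is excluded, and the smaller of the other two is (288,191). I'll confirm this with an enlarged crop.

```bash
cat > h.py <<'E'
import numpy as np, cv2
from workcell import r
from scipy.spatial.transform import Rotation as Ro
def rot(q): return Ro.from_quat([q[1],q[2],q[3],q[0]]).as_matrix()
def cam(n):
    s=r.sense(); f=r.grab_frame(n)
    if n=="wrist":
        T=np.eye(4);T[:3,:3]=rot(s["ee_rot"]);T[:3,3]=s["eef_pos"]
        C=np.linalg.inv(T@f["mount"]); R,t=C[:3,:3],C[:3,3]
    else: R,t=f["R"],f["t"]
    return dict(img=f["img"],K=f["mtx"],R=R,t=t)
def proj(c,X):
    p=(c["R"]@np.atleast_2d(X).T).T+c["t"]; p=p@c["K"].T; return p[:,:2]/p[:,2:]
def ray(c,uv):
    d=c["R"].T@np.linalg.inv(c["K"])@np.array([uv[0],uv[1],1.]); return -c["R"].T@c["t"],d
def atz(c,uv,z):
    o,d=ray(c,uv); return o+d*(z-o[2])/d[2]
def tri(cs,uvs):
    A=np.zeros((3,3));b=np.zeros(3)
    rs=[ray(c,u) for c,u in zip(cs,uvs)]
    for o,d in rs:
        d=d/np.linalg.norm(d);P=np.eye(3)-np.outer(d,d);A+=P;b+=P@o
    X=np.linalg.solve(A,b)
    return X,[np.round(proj(c,X)[0]-u,1) for c,u in zip(cs,uvs)]
def save(name,img,box=None,k=1):
    if box: img=img[box[1]:box[3],box[0]:box[2]]
    cv2.imwrite("pics/"+name,cv2.resize(img[:,:,::-1],None,fx=k,fy=k,interpolation=cv2.INTER_CUBIC))
def loadcams(*ns):
    import pickle; return [pickle.load(open(n,'rb')) for n in ns]
E
python3 - <<'E'
from h import *
import pickle
for n in ["scene","top"]:
    pickle.dump(cam(n),open(n+".pkl","wb"))
s,t=loadcams("scene.pkl","top.pkl")
save("t_tray.png",t["img"],(250,155,330,225),8)
save("t_scale.png",t["img"],(115,115,215,230),5)
save("s_tray.png",s["img"],(195,190,295,265),7)
save("t_block.png",t["img"],(340,140,410,240),5)
save("s_block.png",s["img"],(130,195,220,310),5)
save("s_scale.png",s["img"],(270,140,390,220),6)
E
```

```text
(no output)
```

View pics/t_tray.png

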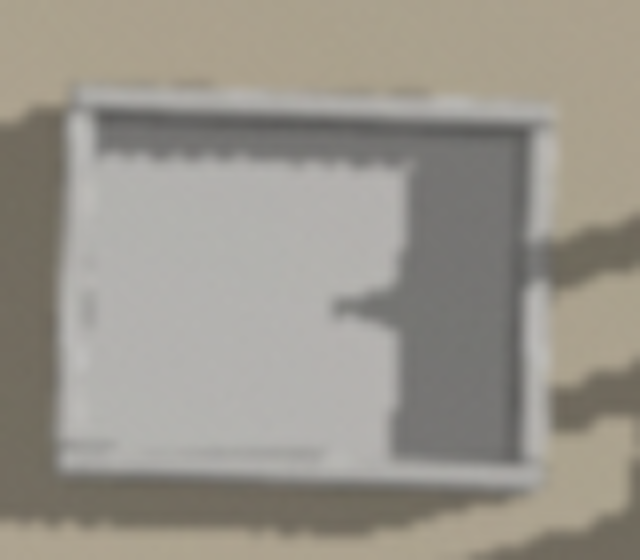

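View pics/t_scale.png

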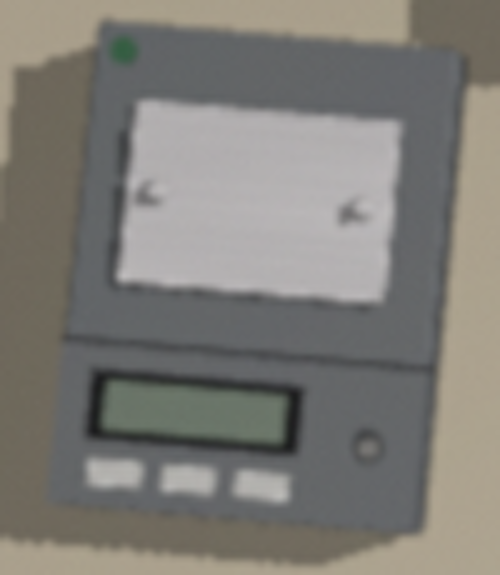

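View pics/s_tray.png

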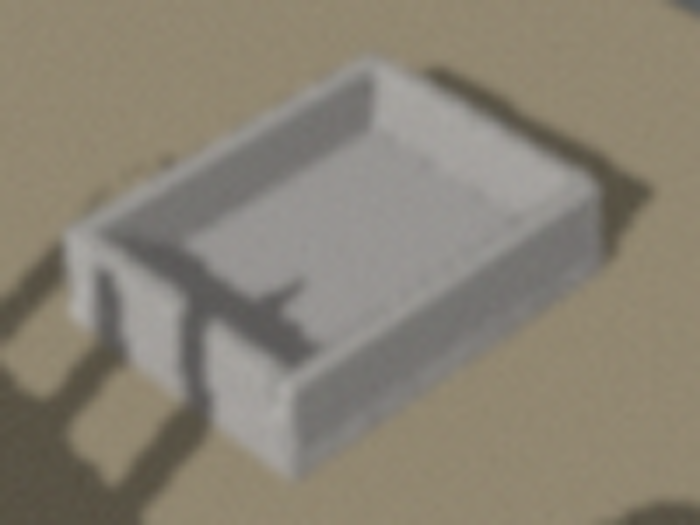

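View pics/s_block.png

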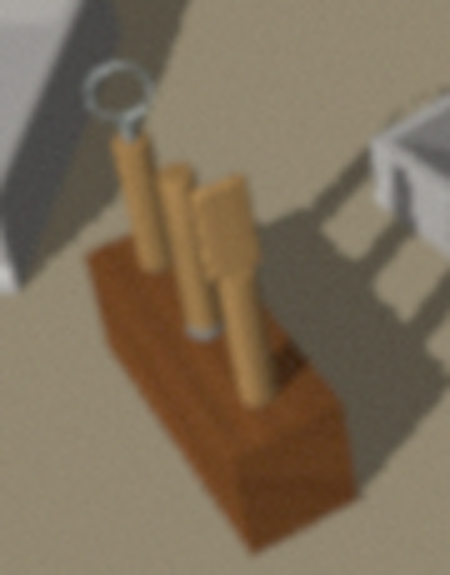

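View pics/t_block.png

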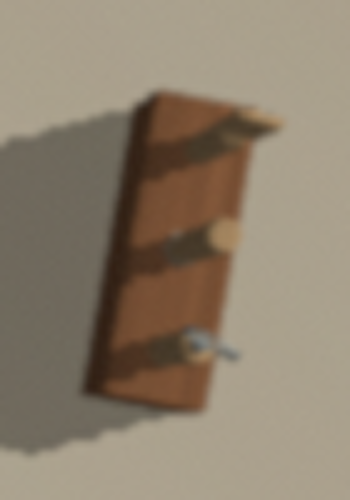

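View pics/s_scale.png

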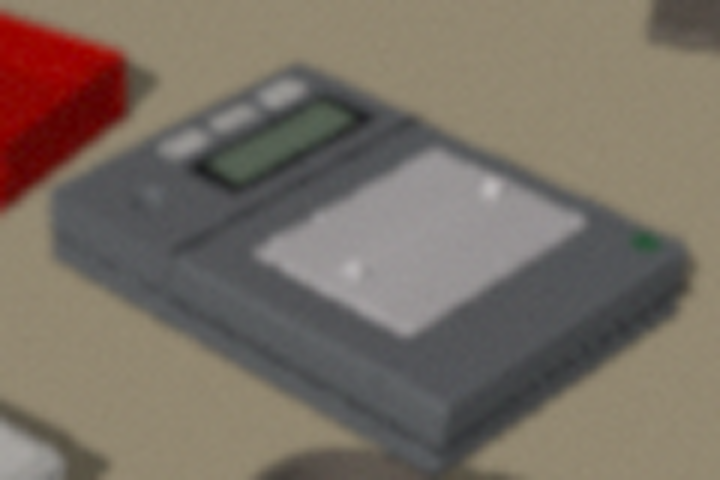

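The crop confirms the small white tray: plain, open, about 120x150 and neither red nor large. The block holds the loop (near), the stylus with a plain flat top (middle, top view ≈(384,187)) and the paddle (far). Next I triangulate.

```bash
cat > m1.py <<'E'
from h import *
from scipy.optimize import least_squares
s,t=loadcams("scene.pkl","top.pkl")
f=lambda o,k,p:[ (p[0]+.5)/k-.5+o[0],(p[1]+.5)/k-.5+o[1]]
T=lambda p:f((250,155),8,p); S=lambda p:f((195,190),7,p)
Ts=lambda p:f((115,115),5,p); Ss=lambda p:f((270,140),6,p)
Tb=lambda p:f((340,140),5,p); Sb=lambda p:f((130,195),5,p)
tray={'pp':(T((75,88)),S((600,185))),'pm':(T((553,105)),S((292,385))),'mm':(T((540,485)),S((68,237))),'mp':(T((60,470)),S((373,55)))}
sc={'pp':(Ts((103,20)),Ss((690,245))),'pm':(Ts((465,47)),Ss((445,405))),'mm':(Ts((423,532)),Ss((55,195))),'mp':(Ts((50,503)),Ss((297,65)))}
car={'pp':(Ts((138,100)),Ss((587,222))),'pm':(Ts((402,122)),Ss((408,335))),'mm':(Ts((383,302)),Ss((255,252))),'mp':(Ts((117,283)),Ss((430,148)))}
sg={'p':1,'m':-1}
for nm,D,hx,hy,hz,cx in (("tray",tray,.06,.075,.042,0),("scale",sc,.12,.09,.046,0),("carrier",car,.045,.065,.052,0)):
    for k,(a,b) in D.items(): X,e=tri([t,s],[a,b]); print(nm,k,X.round(4),[x.tolist() for x in e])
    M=np.array([[sg[k[0]]*hx,sg[k[1]]*hy,0] for k in D])
    def res(p,which):
        c,q=np.cos(p[2]),np.sin(p[2]); W=M@np.array([[c,-q,0],[q,c,0],[0,0,1]]).T+[p[0],p[1],hz]
        o=[]
        if 't' in which:o.append(proj(t,W)-[v[0] for v in D.values()])
        if 's' in which:o.append(proj(s,W)-[v[1] for v in D.values()])
        return np.concatenate(o).ravel()
    for w in ('t','s','ts'):
        q=least_squares(res,[.5,0,0],args=(w,)); print(nm,w,q.x.round(4),np.abs(q.fun).max().round(2))
print("hole",atz(t,Ts((368,445)),.046),tri([t,s],[Ts((368,445)),Ss((150,195))]))
print("stylus top",tri([t,s],[Tb((226,236)),Sb((177,171))]), 'loop handle top',tri([t,s],[Tb((195,345)),Sb((130,140))]))
# block top corners
for a,b in (((158,92),(345,400)),((258,108),(238,455)),((205,410),(88,258))): print("blk",tri([t,s],[Tb(a),Sb(b)]))
E
python3 m1.py
```

```text
tray pp [ 0.565  -0.0246  0.0415] [[-0.3, -0.3], [-0.4, 0.0]]
tray pm [ 0.5557 -0.1712  0.0433] [[-0.3, -0.2], [-0.4, 0.0]]
tray mm [ 0.4389 -0.1641  0.039 ] [[-0.1, -0.0], [-0.1, 0.0]]
tray mp [ 0.4476 -0.0172  0.0399] [[-0.2, -0.2], [-0.2, 0.0]]
tray t [ 0.5014 -0.0947 -0.0622] 0.8
tray s [ 0.5027 -0.0942 -0.0552] 1.27
tray ts [ 0.5019 -0.0944 -0.0592] 1.15
scale pp [0.6892 0.2777 0.0456] [[-0.3, -0.4], [-0.4, 0.1]]
scale pm [0.6703 0.0989 0.0485] [[-0.2, -0.3], [-0.3, 0.1]]
scale mm [0.4339 0.1252 0.0442] [[-0.8, -0.8], [-0.9, 0.1]]
scale mp [0.4515 0.3052 0.0437] [[-0.2, -0.2], [-0.2, 0.0]]
scale t [ 0.5603  0.2007 -0.106 ] 0.46
scale s [ 0.5619  0.2029 -0.108 ] 0.91
scale ts [ 0.5612  0.2014 -0.1063] 1.45
carrier pp [0.6471 0.259  0.0504] [[-0.0, -0.0], [-0.1, 0.0]]
carrier pm [0.6328 0.1298 0.0506] [[-0.0, -0.0], [-0.1, 0.0]]
carrier mm [0.5441 0.1401 0.0509] [[0.0, 0.1], [0.1, -0.0]]
carrier mp [0.5564 0.2692 0.0508] [[0.2, 0.2], [0.2, -0.0]]
carrier t [ 0.595   0.1993 -0.1088] 0.37
carrier s [ 0.596   0.1976 -0.1025] 0.32
carrier ts [ 0.5952  0.199  -0.1065] 0.5
hole [0.47497164 0.14926211 0.046     ] (array([0.47528986, 0.14921269, 0.04942807]), [array([-0.2, -0.2]), array([-0.2,  0. ])])
stylus top (array([ 0.49607381, -0.30592512,  0.1459424 ]), [array([-0.2, -0.1]), array([-0.2,  0. ])]) loop handle top (array([ 0.44734015, -0.29503511,  0.12926241]), [array([0.4, 0.2]), array([ 0.5, -0. ])])
blk (array([ 0.57373967, -0.29752733,  0.06043704]), [array([-0.2, -0.1]), array([-0.3,  0. ])])
blk (array([ 0.56451277, -0.34534189,  0.06168158]), [array([-0.2, -0.1]), array([-0.3,  0. ])])
blk (array([ 0.41911042, -0.31425619,  0.05801542]), [array([-0.1, -0.1]), array([-0.2,  0. ])])
```

Emit:
arm_command(deltas=[[28,-28,0,0,0,0,0],[28,-28,0,0,0,0,0],[28,-28,0,0,0,0,0],[28,-28,0,0,0,0,0],[28,-28,0,0,0,0,0],[28,-28,0,0,0,0,0],[28,-28,0,0,0,0,0],[28,-28,0,0,0,0,0],[28,-28,0,0,0,0,0],[28,-28,0,0,0,0,0]])

```text
clock: 1.08
eef_pos: [0.3806, -0.2294, 0.2277]
ee_rot: [0.002, 0.988, 0.157, 0.0]
force: [1.0, -0.4, -0.1]
width: 0.0852
```

```bash
cat > go.py <<'E'
# usage: go.py x y z psi : remaining shift in tool axes (mm) and turn (rad) to a tool-down pose
from h import *
import sys
x,y,z,psi=map(float,sys.argv[1:5])
s=r.sense();R=rot(s["ee_rot"])
Rd=np.array([[np.cos(psi),np.sin(psi),0],[np.sin(psi),-np.cos(psi),0],[0,0,-1]])
print("t",round(s["clock"],2),"pos",s["eef_pos"].round(4),"psi",np.arctan2(R[1,0],R[0,0]).round(4),"w",round(s["width"],4),"F",s["force"].round(1))
print("d mm",(R.T@(np.array([x,y,z])-s["eef_pos"])*1000).round(1),"rotvec",Ro.from_matrix(R.T@Rd).as_rotvec().round(4), "d mm in target axes",(Rd.T@(np.array([x,y,z])-s["eef_pos"])*1000).round(1))
E
python3 go.py .446 -.091 .2 1.51
```

```text
t 1.08 pos [ 0.3806 -0.2294  0.2277] psi 0.3154 w 0.0852 F [ 1.  -0.4 -0.1]
d mm [ 105.1 -111.4   27.2] rotvec [ 0.0035  0.0024 -1.1946] d mm in target axes [142.1  56.8  27.7]
```

Emit:
arm_command(deltas=[[26,-28,5,0,0,0,0],[26,-28,5,0,0,0,0],[26,-28,5,0,0,0,0],[26,-28,5,0,0,0,0],[0,0,0,0,0,-0.12,0],[0,0,0,0,0,-0.12,0],[0,0,0,0,0,-0.12,0],[0,0,0,0,0,-0.12,0],[0,0,0,0,0,-0.12,0],[0,0,0,0,0,-0.12,0]])

```text
clock: 1.92
eef_pos: [0.449, -0.0725, 0.2072]
ee_rot: [0.003, 0.861, 0.508, 0.002]
force: [-0.5, 0.0, 0.1]
width: 0.0856
```

Emit:
arm_command(deltas=[[0,0,0,0,0,-0.12,0],[0,0,0,0,0,-0.12,0],[0,0,0,0,0,-0.12,0],[0,0,0,0,0,-0.12,0],[0,0,0,0,0,0,0]])

```text
clock: 2.33
eef_pos: [0.4485, -0.0719, 0.207]
ee_rot: [0.003, 0.708, 0.706, 0.001]
force: [-0.2, 0.7, 0.2]
width: 0.0852
```

```bash
python3 go.py .446 -.091 .12 1.51
python3 - <<'E'
from h import *
import pickle
c=cam("wrist");pickle.dump(c,open("w1.pkl","wb"));save("w1.png",c["img"],None,1.5)
c=cam("top");pickle.dump(c,open("top2.pkl","wb"));save("top2.png",c["img"],None,1.5)
E
```

```text
t 2.33 pos [ 0.4485 -0.0719  0.207 ] psi 1.5683 w 0.0852 F [-0.2  0.7  0.2]
d mm [-18.9  -2.9  87. ] rotvec [0.0057 0.0028 0.0583] d mm in target axes [-19.3  -1.3  87. ]
```

View pics/w1.png

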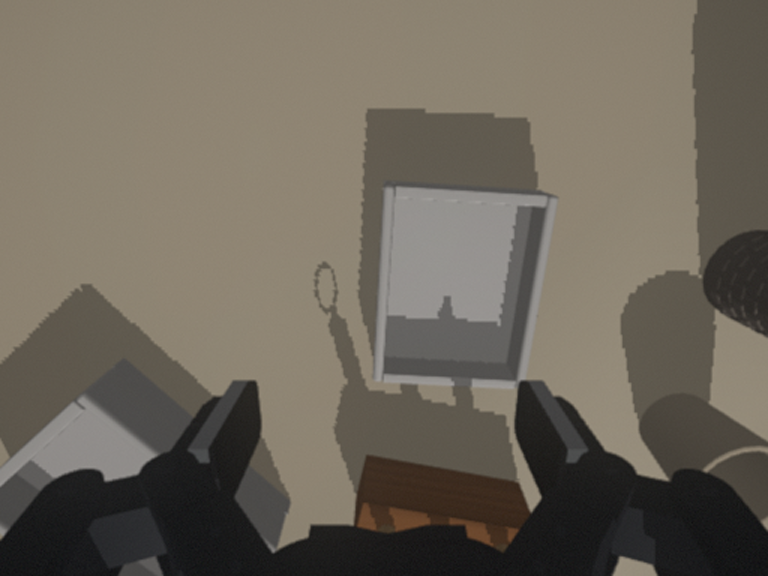

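Wrist view shows the small tray with its top corners at about (385,184), (557,195), (527,388), (374,382) in the 1.5x picture. Cross-checking these against the static views.

Run:
```python
from h import *
w,=loadcams("w1.pkl")
P={k:atz(w,((u+.5)/1.5-.5,(v+.5)/1.5-.5),.042)[:2] for k,(u,v) in dict(mp=(385,184),pp=(557,195),pm=(527,388),mm=(374,382)).items()}
for k in P: print(k,P[k].round(4))
print(np.mean(list(P.values()),0))
d=P['pp']-P['pm']+P['mp']-P['mm'];print("yaw y",np.arctan2(-d[0],d[1])); d=P['pp']-P['mp']+P['pm']-P['mm'];print("yaw x",np.arctan2(d[1],d[0]))
```

```text
mp [ 0.4481 -0.015 ]
pp [ 0.5643 -0.0226]
pm [ 0.5586 -0.171 ]
mm [ 0.4389 -0.165 ]
[ 0.50246166 -0.09342061]
yaw y -0.049978750983249574
yaw x -0.05738414732450156
```

Emit:
arm_command(deltas=[[-19,-3,20,0.006,0.003,0.055,0],[0,0,35,0,0,0,0],[0,0,35,0,0,0,0],[0,0,35,0,0,0,0],[0,0,0,0,0,0,0]])

```text
clock: 2.85
eef_pos: [0.4511, -0.0937, 0.083]
ee_rot: [0.006, 0.735, 0.678, 0.003]
force: [-1.7, 0.3, -0.8]
width: 0.0855
```

```bash
python3 go.py .446 -.091 .016 1.515
python3 - <<'E'
from h import *
c=cam("wrist");save("w2.png",c["img"],None,1.5)
E
```

```text
t 2.85 pos [ 0.4511 -0.0937  0.083 ] psi 1.4907 w 0.0855 F [-1.7  0.3 -0.8]
d mm [ 2.5 -6.1 66.9] rotvec [ 0.0127  0.0034 -0.0242] d mm in target axes [ 2.4 -5.2 67. ]
```

View pics/w2.png

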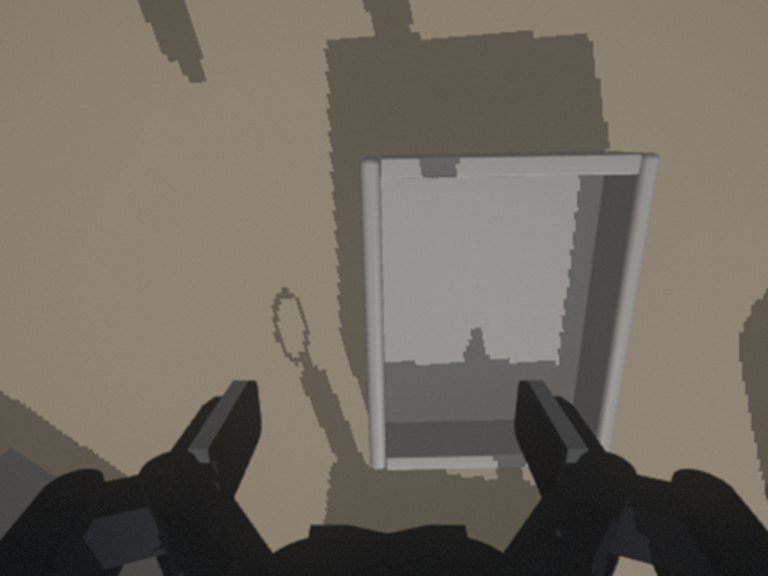

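Emit:
arm_command(deltas=[[2.5,-6,10,0.013,0.003,-0.024,0],[0,0,12,0,0,0,0],[0,0,12,0,0,0,0],[0,0,0,0,0,0,0]])

```text
clock: 3.23
eef_pos: [0.4521, -0.0926, 0.0567]
ee_rot: [0.005, 0.726, 0.688, 0.002]
force: [-0.5, -0.1, -1.0]
width: 0.0851
```

```bash
python3 go.py .446 -.091 .016 1.515
```

```text
t 3.23 pos [ 0.4521 -0.0926  0.0567] psi 1.5162 w 0.0851 F [-0.5 -0.1 -1. ]
d mm [ 1.4 -6.7 40.6] rotvec [0.011  0.0037 0.0012] d mm in target axes [ 1.3 -6.2 40.7]
```

Emit:
arm_command(deltas=[[1,-6,0,0.011,0.003,0,0],[0,0,0,0,0,0,0],[0,0,0,0,0,0,0]])

```text
clock: 3.48
eef_pos: [0.4487, -0.0919, 0.0609]
ee_rot: [0.002, 0.726, 0.688, 0.001]
force: [-0.0, 0.0, 0.3]
width: 0.0854
```

```bash
python3 go.py .446 -.091 .016 1.515
```

```text
t 3.48 pos [ 0.4487 -0.0919  0.0609] psi 1.5168 w 0.0854 F [-0.   0.   0.3]
d mm [ 0.9 -3.  44.8] rotvec [0.0046 0.0021 0.0018] d mm in target axes [ 0.8 -2.8 44.9]
```

Emit:
arm_command(deltas=[[0.5,-3,12,0.005,0.002,0.001,0],[0,-1,12,0.003,0,0,0],[0,-1,12,0.003,0,0,0],[0,0,6,0,0,0,0],[0,0,0,0,0,0,0]])

```text
clock: 3.9
eef_pos: [0.4473, -0.0924, 0.0199]
ee_rot: [0.001, 0.726, 0.687, -0.0]
force: [-0.2, -0.6, 0.6]
width: 0.0853
```

```bash
python3 go.py .446 -.091 .016 1.515
```

```text
t 3.9 pos [ 0.4473 -0.0924  0.0199] psi 1.5158 w 0.0853 F [-0.2 -0.6  0.6]
d mm [ 1.4 -1.3  3.9] rotvec [0.0018 0.0025 0.0008] d mm in target axes [ 1.3 -1.3  3.9]
```

Close partway and adjust.

Emit:
arm_command(deltas=[[1,-1.5,3,0.002,0.002,0,150],[0,0,0,0,0,0,150],[0,0,0,0,0,0,150],[0,0,0,0,0,0,150]])

```text
clock: 4.23
eef_pos: [0.4457, -0.0913, 0.0169]
ee_rot: [-0.0, 0.726, 0.687, -0.0]
force: [0.5, 0.0, 0.6]
width: 0.0386
```

```bash
python3 go.py .446 -.091 .017 1.515
python3 - <<'E'
from h import *
c=cam("wrist");save("w3.png",c["img"],None,1.5)
E
```

```text
t 4.23 pos [ 0.4457 -0.0913  0.0169] psi 1.5157 w 0.0386 F [0.5 0.  0.6]
d mm [ 0.3  0.3 -0.1] rotvec [-0.0007  0.0001  0.0007] d mm in target axes [ 0.3  0.3 -0.1]
```

View pics/w3.png

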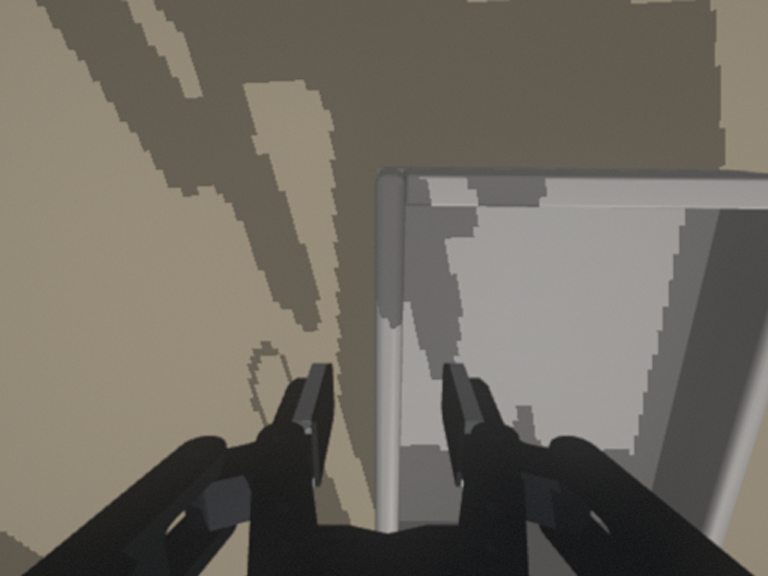

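The wall at column ~388 lies midway between the pads (333 and 443). Closing.

Emit:
arm_command(deltas=[[0,0,0,0,0,0,255],[0,0,0,0,0,0,255],[0,0,0,0,0,0,255],[0,0,0,0,0,0,255],[0,0,0,0,0,0,255],[0,0,0,0,0,0,255]])

```text
clock: 4.78
eef_pos: [0.4465, -0.0916, 0.0179]
ee_rot: [0.001, 0.726, 0.687, 0.0]
force: [0.1, 0.5, -0.8]
width: 0.0068
```

```bash
python3 go.py .446 -.091 .116 1.515
```

```text
t 4.78 pos [ 0.4465 -0.0916  0.0179] psi 1.5156 w 0.0068 F [ 0.1  0.5 -0.8]
d mm [  0.5  -0.4 -98.1] rotvec [0.0014 0.0009 0.0006] d mm in target axes [  0.6  -0.6 -98.1]
```

Emit:
arm_command(deltas=[[0,0,-8,0,0,0,255],[0,0,-16,0,0,0,255],[0,0,-20,0,0,0,255],[0,0,-20,0,0,0,255],[0,0,-20,0,0,0,255],[0,0,-16,0,0,0,255],[0,0,-5,0,0,0,255],[0,0,0,0,0,0,255]])

```text
clock: 5.45
eef_pos: [0.4421, -0.09, 0.1274]
ee_rot: [-0.003, 0.726, 0.687, -0.002]
force: [-0.7, 0.3, -2.4]
width: 0.0067
```

```bash
python3 go.py .5396 .205 .12 1.464
python3 - <<'E'
from h import *
c=cam("wrist");save("w4.png",c["img"],None,1.5)
c=cam("scene");save("s4.png",c["img"],(180,130,400,280),3.5)
E
```

```text
t 5.45 pos [ 0.4421 -0.09    0.1274] psi 1.5158 w 0.0067 F [-0.7  0.3 -2.4]
d mm [299.9  81.2   7.3] rotvec [-0.0075 -0.0012  0.0518] d mm in target axes [303.7  65.5   7.4]
```

View pics/w4.png

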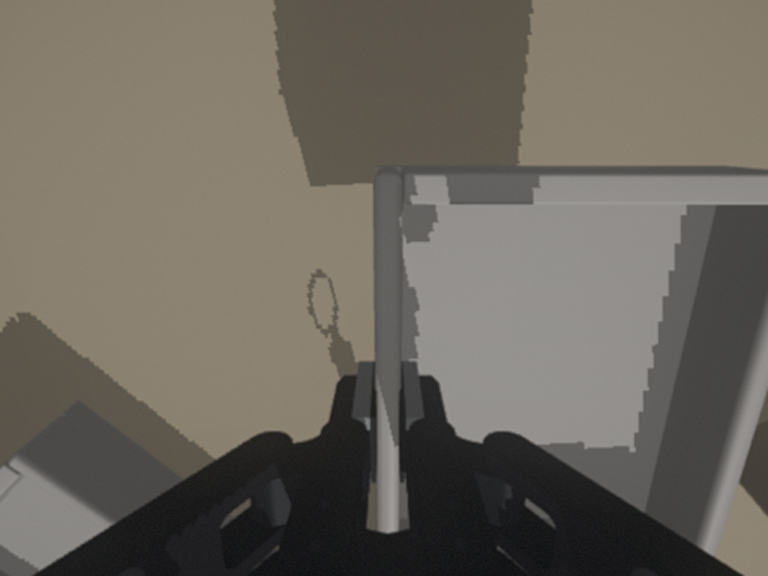

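View pics/s4.png

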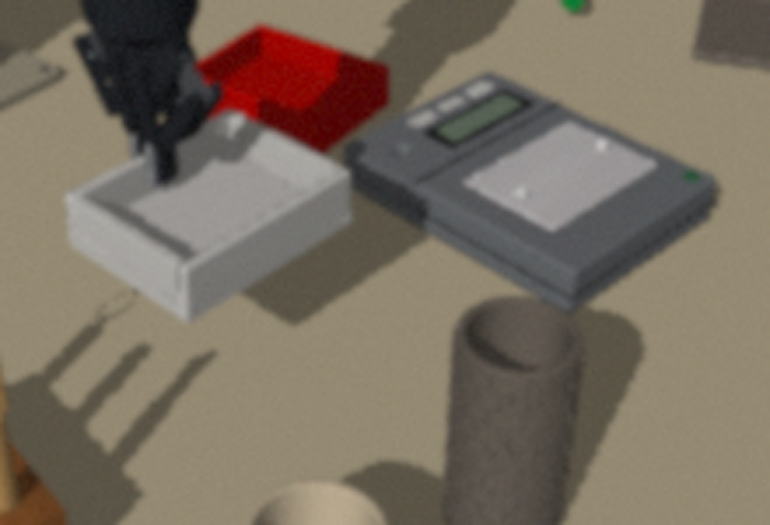

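Emit:
arm_command(deltas=[[10,2,0,-0.007,0,0.026,255],[20,4,0,0,0,0.026,255],[30,6,0,0,0,0,255],[30,6,0,0,0,0,255],[30,6,0,0,0,0,255],[30,6,0,0,0,0,255],[30,6,0,0,0,0,255],[30,6,0,0,0,0,255],[30,6,0,0,0,0,255],[20,4,0,0,0,0,255]])

```text
clock: 6.38
eef_pos: [0.5118, 0.1705, 0.1093]
ee_rot: [-0.01, 0.748, 0.663, -0.011]
force: [-0.0, -0.2, -1.2]
width: 0.0066
```

Emit:
arm_command(deltas=[[10,2,0,0,0,0,255],[0,0,0,0,0,0,255]])

```text
clock: 6.55
eef_pos: [0.5142, 0.184, 0.1059]
ee_rot: [-0.012, 0.747, 0.665, -0.012]
force: [0.8, -0.1, -2.1]
width: 0.0066
```

```bash
python3 go.py .5393 .2045 .1 1.464
```

```text
t 6.55 pos [0.5142 0.184  0.1059] psi 1.4551 w 0.0066 F [ 0.8 -0.1 -2.1]
d mm [23.3 22.8  5. ] rotvec [-0.0343  0.0025 -0.0089] d mm in target axes [23.1 22.8  5.9]
```

Emit:
arm_command(deltas=[[8,8,-5,-0.017,0,0.004,255],[8,8,-3,-0.01,0,0.003,255],[6,6,-2,-0.005,0,0,255],[0,0,0,0,0,0,255]])

```text
clock: 6.88
eef_pos: [0.5382, 0.2014, 0.1132]
ee_rot: [0.0, 0.75, 0.661, -0.004]
force: [1.2, -0.4, -1.6]
width: 0.0067
```

```bash
python3 go.py .5393 .2045 .1 1.464
```

```text
t 6.88 pos [0.5382 0.2014 0.1132] psi 1.4447 w 0.0067 F [ 1.2 -0.4 -1.6]
d mm [ 3.3  0.8 13.1] rotvec [-0.0052  0.0065 -0.0193] d mm in target axes [ 3.2  0.8 13.2]
```

Emit:
arm_command(deltas=[[3,1,4,-0.004,0.005,-0.019,255],[0,0,0,0,0,0,255],[0,0,0,0,0,0,255]])

```text
clock: 7.13
eef_pos: [0.5405, 0.203, 0.1095]
ee_rot: [0.001, 0.744, 0.668, -0.0]
force: [-0.4, 0.9, -1.7]
width: 0.0069
```

```bash
python3 go.py .5393 .2045 .1 1.464;  python3 - <<'E'
from h import *
import pickle
c=cam("top");pickle.dump(c,open("top5.pkl","wb"));save("t5.png",c["img"],(110,105,220,215),5)
c=cam("scene");pickle.dump(c,open("scene5.pkl","wb"));save("s5.png",c["img"],(260,110,400,220),5)
c=cam("wrist");pickle.dump(c,open("w5.pkl","wb"));save("w5.png",c["img"],None,1.5)
E
```

```text
t 7.13 pos [0.5405 0.203  0.1095] psi 1.4633 w 0.0069 F [-0.4  0.9 -1.7]
d mm [ 1.4 -1.4  9.5] rotvec [ 0.0004  0.0014 -0.0007] d mm in target axes [ 1.4 -1.4  9.5]
```

View pics/t5.png

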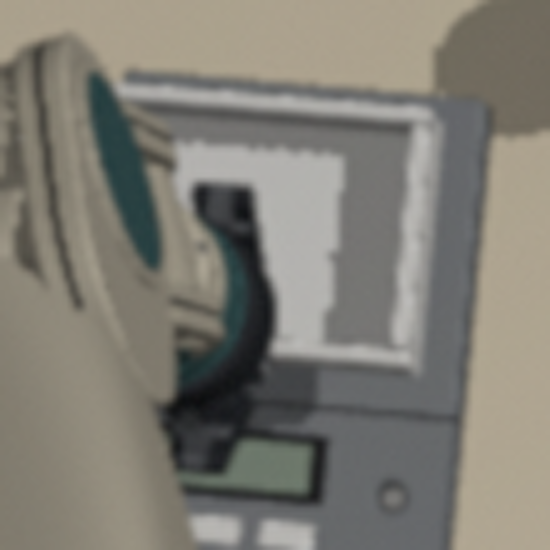

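View pics/s5.png

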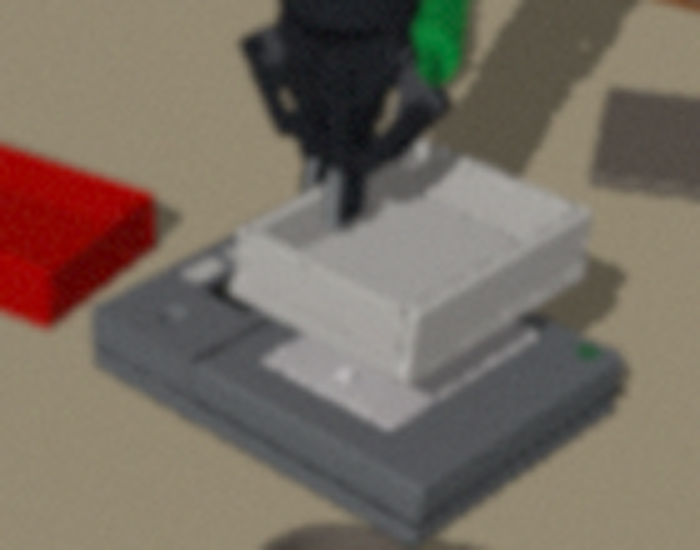

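View pics/w5.png

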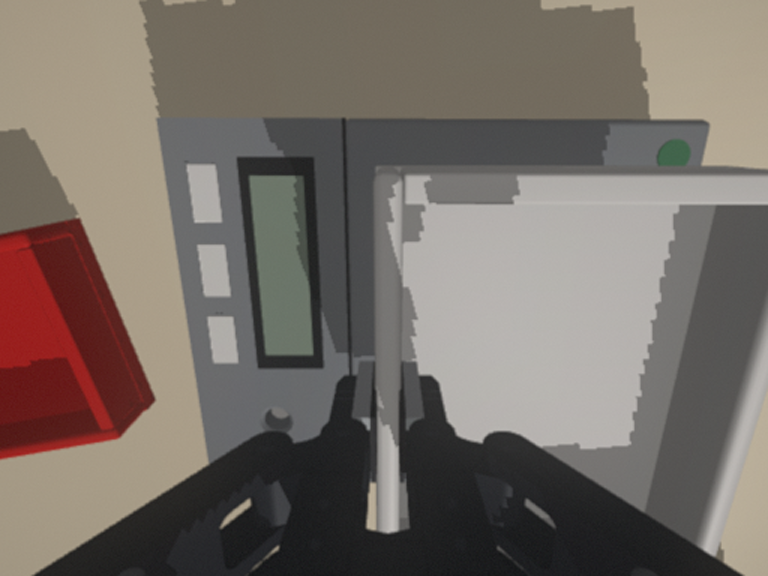

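Run:
```python
from h import *
s,t,w=loadcams("scene5.pkl","top5.pkl","w5.pkl")
f=lambda o,k,p:np.array([ (p[0]+.5)/k-.5+o[0],(p[1]+.5)/k-.5+o[1]])
T=lambda p:f((110,105),5,p);S=lambda p:f((260,110),5,p);W=lambda p:f((0,0),1.5,p)
def model(cx,cy,yaw,pts):
    c,q=np.cos(yaw),np.sin(yaw); return np.array(pts)@np.array([[c,-q,0],[q,c,0],[0,0,1]]).T+[cx,cy,0]
yaw=1.4633-np.pi/2; c=np.array([.5405,.203])+np.array([np.cos(yaw),np.sin(yaw)])*.056+np.array([-np.sin(yaw),np.cos(yaw)])*.0007
print("pred tray",c,yaw)
cor=model(*c,yaw,[[.06,.075,.1336],[.06,-.075,.1336],[-.06,-.075,.1336],[-.06,.075,.1336]])
for n,cm,o,k in(("top",t,(110,105),5),("scene",s,(260,110),5),("wrist",w,(0,0),1.5)):
    print(n,((proj(cm,cor)-o+.5)*k-.5).round().tolist())
print("pm tri",tri([t,s],[T((438,112)),S((415,308))]))
print("mm tri",tri([t,s],[T((412,372)),S((238,240))]))
# scale from wrist
a=atz(w,W((158,118)),.046);b=atz(w,W((708,122)),.046);h=atz(w,W((278,412)),.046)
print(a,b,h,np.arctan2(*(b-a)[[1,0]]),np.linalg.norm(b-a)); 
y=-.1065
R=np.array([[np.cos(y),-np.sin(y)],[np.sin(y),np.cos(y)]])
mid=(a+b)[:2]/2; print("seat from edge",mid-R@[0,.09]+R@[.035,0],"from hole",h[:2]+R@[.115,.062])
th=atz(t,T((394,496)),.046)[:2];print("hole top",th,"seat",th+R@[.115,.062])
# shaded pegs in initial views
s0,t0=loadcams("scene.pkl","top.pkl")
g=lambda p:f((115,115),5,p); q=lambda p:f((270,140),6,p)
print(atz(t0,g((148,190)),.056),atz(t0,g((355,212)),.056),atz(s0,q((491,188)),.058),atz(s0,q((351,268)),.058))
```

```text
pred tray [0.59625186 0.19768775] -0.10749632679489651
top [[103.0, 79.0], [430.0, 106.0], [406.0, 366.0], [76.0, 339.0]]
scene [[594.0, 209.0], [416.0, 315.0], [235.0, 228.0], [415.0, 134.0]]
wrist [[843.0, 174.0], [707.0, 601.0], [376.0, 601.0], [372.0, 174.0]]
pm tri (array([0.6458154 , 0.11406021, 0.13781103]), [array([-0.6, -0.8]), array([-0.9,  0.2])])
mm tri (array([0.5283489 , 0.12942858, 0.12567173]), [array([-0.7, -0.7]), array([-0.8,  0.1])])
[0.45276073 0.30627601 0.046     ] [0.68703856 0.2793592  0.046     ] [0.47678114 0.15685168 0.046     ] -0.11439113020628867 0.23581903282132258
seat from edge [0.59513445 0.19960707] from hole [0.5977201  0.20627605]
hole top [0.47447171 0.14878262] seat [0.59541068 0.19820698]
[0.6013962  0.25295534 0.056     ] [0.58801938 0.15247653 0.056     ] [0.60324547 0.24548753 0.058     ] [0.59044318 0.14799715 0.058     ]
```

Run:
```python
from h import *
s,t,w=loadcams("scene5.pkl","top5.pkl","w5.pkl")
def ov(cm,box,k,name,cx,cy,yaw,zb,pitch=0,roll=0):
    P=[[sx*.06,sy*.075,z] for z in(0,.042) for sx,sy in((1,1),(1,-1),(-1,-1),(-1,1))]
    R=Ro.from_euler('ZYX',[yaw,pitch,roll]).as_matrix()
    X=np.array(P)@R.T+[cx,cy,zb]
    im=cv2.resize(cm["img"][box[1]:box[3],box[0]:box[2],::-1],None,fx=k,fy=k,interpolation=cv2.INTER_CUBIC)
    p=((proj(cm,X)-box[:2]+.5)*k-.5).round().astype(int)
    for i in range(4):
        for a,b in((i,(i+1)%4),(i+4,(i+1)%4+4),(i,i+4)): cv2.line(im,tuple(map(int,p[a])),tuple(map(int,p[b])),(0,255,255) if a<4 else (0,0,255),1)
    return im
import sys
a=(.5963,.1977,-.1075,.0916)
A=ov(s,(290,130,390,200),7,"",*a); B=ov(t,(125,110,210,190),7,"",*a)
cv2.imwrite("pics/o5s.png",A);cv2.imwrite("pics/o5t.png",B)
```

```text
(no output)
```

View pics/o5s.png

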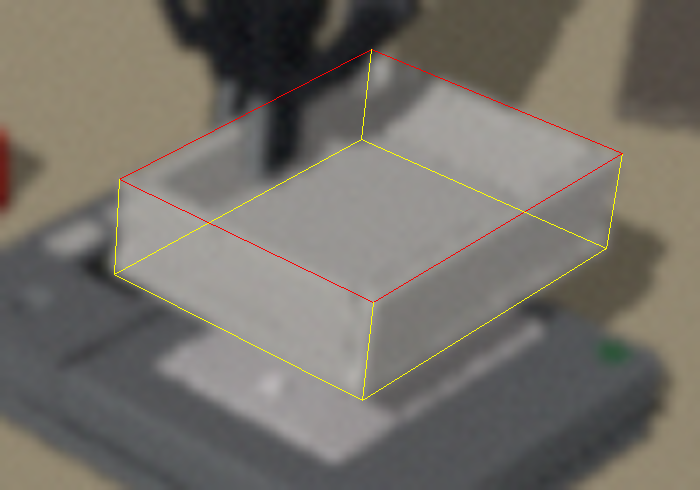

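View pics/o5t.png

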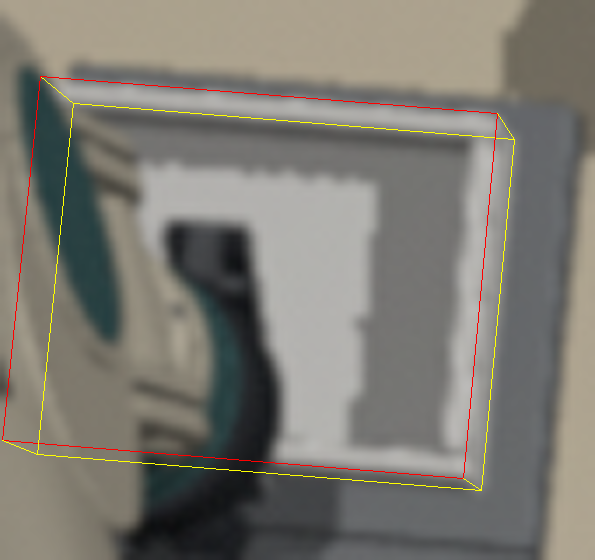

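Emit:
arm_command(deltas=[[1,-1,8,0,0.001,0,255],[0,0,8,0,0,0,255],[0,0,6,0,0,0,255],[0,0,2,0,0,0,255],[0,0,0,0,0,0,255]])

```text
clock: 7.7
eef_pos: [0.5384, 0.2037, 0.0825]
ee_rot: [-0.0, 0.744, 0.668, -0.001]
force: [0.5, -0.7, -2.0]
width: 0.0068
```

```bash
python3 go.py .5395 .204 .07 1.464
```

```text
t 7.7 pos [0.5384 0.2037 0.0825] psi 1.4628 w 0.0068 F [ 0.5 -0.7 -2. ]
d mm [ 0.4  1.1 12.5] rotvec [-0.0011  0.0007 -0.0012] d mm in target axes [ 0.4  1.1 12.5]
```

Emit:
arm_command(deltas=[[0.5,1,4,0,0,0,255],[0,0,3,0,0,0,255],[0,0,0,0,0,0,255]])

```text
clock: 7.95
eef_pos: [0.539, 0.2041, 0.0742]
ee_rot: [-0.0, 0.744, 0.668, -0.001]
force: [0.1, -0.3, -1.8]
width: 0.0068
```

```bash
python3 go.py .5395 .204 .07 1.464
python3 - <<'E'
from h import *
import pickle
c=cam("scene");pickle.dump(c,open("scene6.pkl","wb"));save("s6.png",c["img"],(290,130,390,205),7)
E
```

```text
t 7.95 pos [0.539  0.2041 0.0742] psi 1.4629 w 0.0068 F [ 0.1 -0.3 -1.8]
d mm [-0.   0.5  4.2] rotvec [-0.0023  0.0012 -0.0011] d mm in target axes [-0.   0.5  4.2]
```

View pics/s6.png

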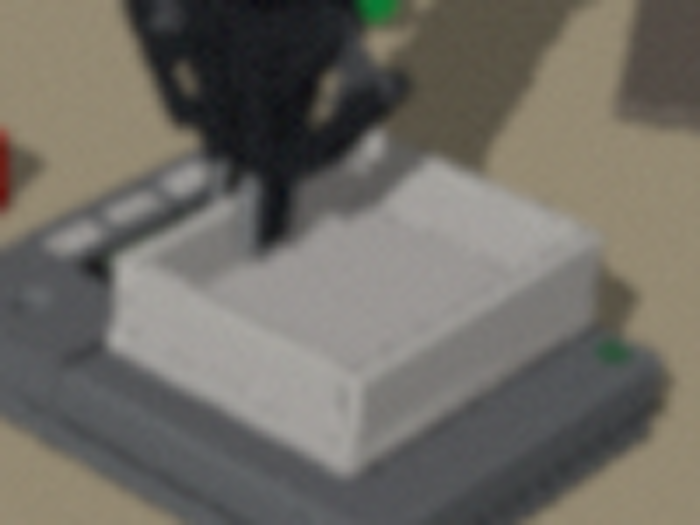

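Already about 4 mm below the peg-top level with no contact force, so the sockets have engaged. Lowering the rest gently.

Emit:
arm_command(deltas=[[0,0.5,2,0,0,0,255],[0,0,1.5,0,0,0,255],[0,0,0,0,0,0,255]])

```text
clock: 8.25
eef_pos: [0.5403, 0.2042, 0.0711]
ee_rot: [-0.0, 0.744, 0.668, -0.001]
force: [-0.1, -0.1, -2.9]
width: 0.0069
```

```bash
python3 go.py .5395 .204 .07 1.464
```

```text
t 8.25 pos [0.5403 0.2042 0.0711] psi 1.4629 w 0.0069 F [-0.1 -0.1 -2.9]
d mm [-0.3 -0.8  1.1] rotvec [-0.0009  0.0007 -0.0011] d mm in target axes [-0.3 -0.8  1.1]
```

Emit:
arm_command(deltas=[[0,-0.5,1.5,0,0,0,255],[0,0,1,0,0,0,255],[0,0,0,0,0,0,255]])

```text
clock: 8.5
eef_pos: [0.5405, 0.2044, 0.0703]
ee_rot: [0.0, 0.744, 0.668, 0.0]
force: [0.3, -0.3, -1.6]
width: 0.0067
```

```bash
python3 go.py .5395 .204 .07 1.464
```

```text
t 8.5 pos [0.5405 0.2044 0.0703] psi 1.463 w 0.0067 F [ 0.3 -0.3 -1.6]
d mm [-0.6 -1.   0.3] rotvec [ 0.0008  0.0003 -0.001 ] d mm in target axes [-0.5 -1.   0.3]
```

Emit:
arm_command(deltas=[[0,-0.5,1.5,0,0,0,255],[0,0,1,0,0,0,255],[0,0,1,0,0,0,255]])

```text
clock: 8.75
eef_pos: [0.5408, 0.2046, 0.0699]
ee_rot: [0.001, 0.744, 0.668, 0.001]
force: [-1.5, -0.9, 6.3]
width: 0.007
```

```bash
python3 go.py .5395 .204 .07 1.464
```

```text
t 8.75 pos [0.5408 0.2046 0.0699] psi 1.463 w 0.007 F [-1.5 -0.9  6.3]
d mm [-0.7 -1.2 -0.1] rotvec [ 0.0029  0.0001 -0.001 ] d mm in target axes [-0.7 -1.2 -0.1]
```

It bottoms at TCP z 0.0699, the predicted home height, with about 8 N of contact. Releasing.

Emit:
arm_command(deltas=[[0,0,0,0,0,0,200],[0,0,0,0,0,0,170],[0,0,0,0,0,0,150],[0,0,0,0,0,0,140],[0,0,0,0,0,0,140],[0,0,0,0,0,0,140]])

```text
clock: 9.25
eef_pos: [0.5426, 0.2051, 0.0707]
ee_rot: [0.002, 0.744, 0.668, 0.003]
force: [0.6, -0.5, 0.4]
width: 0.0383
```

Emit:
arm_command(deltas=[[0,0,-10,0,0,0,140],[0,0,-20,0,0,0,140],[0,0,-30,0,0,0,140],[0,0,-35,0,0,0,140],[0,0,-35,0,0,0,140],[0,0,-10,0,0,0,140]])

```text
clock: 9.75
eef_pos: [0.5372, 0.2038, 0.2132]
ee_rot: [-0.001, 0.744, 0.668, -0.003]
force: [1.2, -0.3, 0.1]
width: 0.0383
```

```bash
python3 go.py .496 -.306 .21 -.19
python3 - <<'E'
from h import *
import pickle
for n,b,k in (("scene",(270,120,400,215),6),("top",(110,105,220,230),5),("wrist",None,1.5)):
    c=cam(n);pickle.dump(c,open(n+"7.pkl","wb"));save(n+"7.png",c["img"],b,k)
E
```

```text
t 9.75 pos [0.5372 0.2038 0.2132] psi 1.4629 w 0.0383 F [ 1.2 -0.3  0.1]
d mm [-511.3   14.     4.8] rotvec [-1.2000e-03  6.8000e-03  1.6529e+00] d mm in target axes [ 55.9 508.4   3.2]
```

View pics/scene7.png

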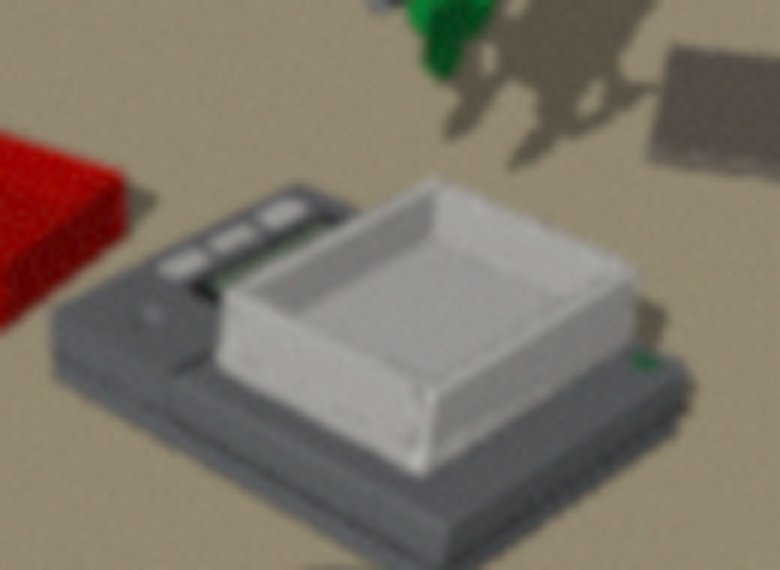

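View pics/wrist7.png

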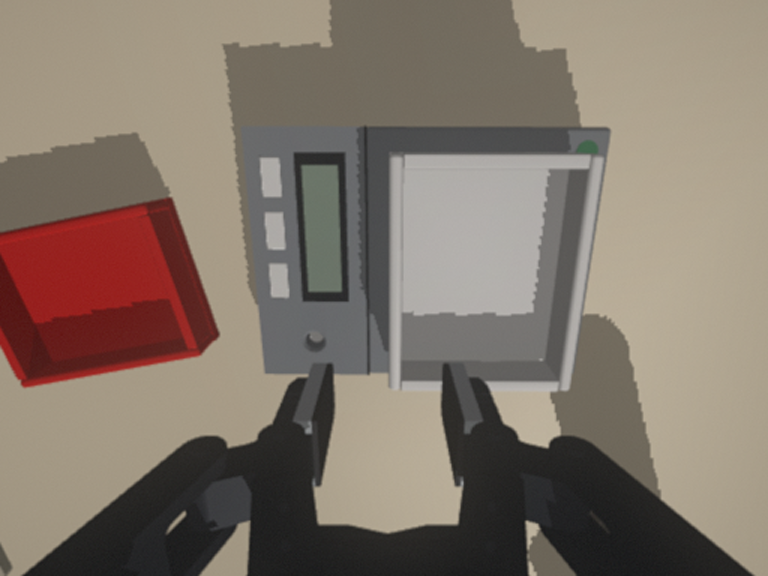

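Run:
```python
from h import *
w,t=loadcams("wrist7.pkl","top7.pkl")
save("w7c.png",w["img"],(170,190,260,250),8)
save("t7c.png",t["img"],(170,190,205,220),16)
```

```text
(no output)
```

View pics/w7c.png

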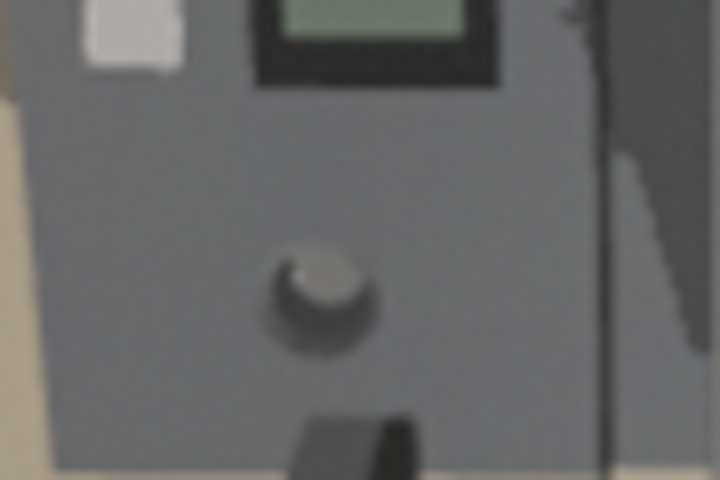

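View pics/t7c.png

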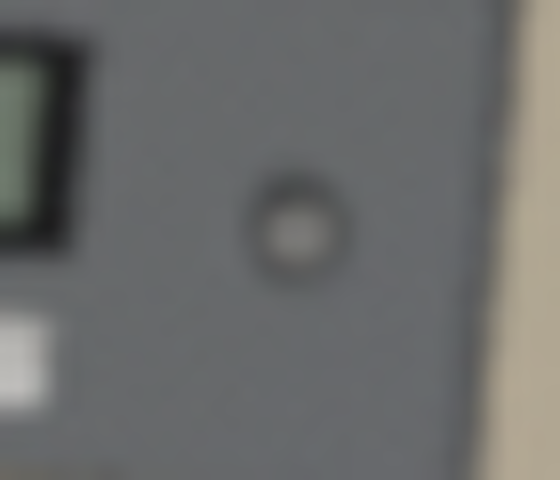

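View pics/top7.png

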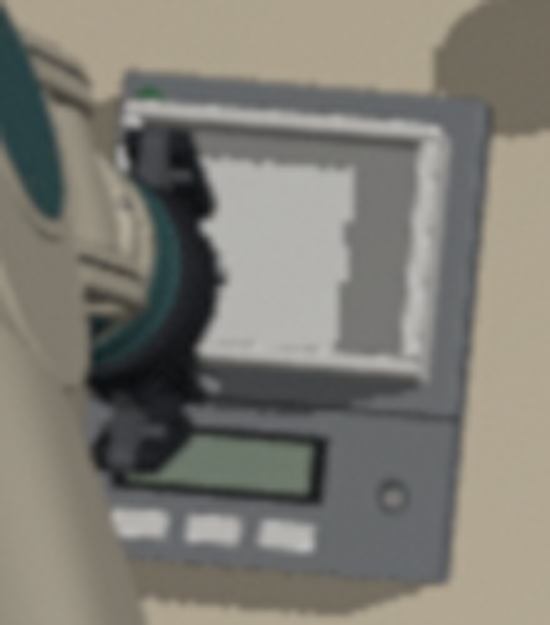

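Run:
```python
from h import *
w,t=loadcams("wrist7.pkl","top7.pkl")
f=lambda o,k,p:np.array([ (p[0]+.5)/k-.5+o[0],(p[1]+.5)/k-.5+o[1]])
uw=f((170,190),8,(321,300)); ut=f((170,190),16,(298,228))
print("hole w",atz(w,uw,.046).round(4),"t",atz(t,ut,.046).round(4),"tri",tri([w,t],[uw,ut]))
P=[atz(w,f((0,0),1.5,p),.094)[:2] for p in((390,153),(606,155),(569,390),(390,390))]
print("tray",np.round(P,4),np.mean(P,0))
Q=[atz(w,f((0,0),1.5,p),.046)[:2] for p in((243,127),(610,128),(265,374))]
print("scale corners mp pp mm",np.round(Q,4))
```

```text
hole w [0.4752 0.1516 0.046 ] t [0.4745 0.1494 0.046 ] tri (array([0.47455712, 0.14996607, 0.04255907]), [array([0.1, 0. ]), array([-0. ,  0.1])])
tray [[0.546  0.2807]
 [0.6643 0.2669]
 [0.6473 0.1201]
 [0.5302 0.1324]] [0.59694326 0.20002582]
scale corners mp pp mm [[0.4533 0.3057]
 [0.6877 0.2797]
 [0.4323 0.1278]]
```

Tray is home: level, aligned, and its centre is within ~2 mm of the seat in each view. Hole estimated at (0.475, 0.150). Now the stylus.

Emit:
arm_command(deltas=[[-20,0,-20,0,0,0,0],[-39,1,-10,0,0,0,0],[-39,1,0,0,0,0,0],[-39,1,0,0,0,0,0],[-39,1,0,0,0,0,0],[-39,1,0,0,0,0,0],[-39,1,0,0,0,0,0],[-39,1,0,0,0,0,0],[-39,1,0,0,0,0,0],[-39,1,0,0,0,0,0]])

```text
clock: 10.73
eef_pos: [0.4923, -0.1725, 0.2191]
ee_rot: [-0.016, 0.739, 0.674, -0.016]
force: [1.3, -0.6, 0.1]
width: 0.0854
```

```bash
python3 go.py .496 -.306 .24 2.95
```

```text
t 10.73 pos [ 0.4923 -0.1725  0.2191] psi 1.4788 w 0.0854 F [ 1.3 -0.6  0.1]
d mm [-132.6   15.   -21.4] rotvec [-0.0378 -0.0322 -1.471 ] d mm in target axes [ -29.  -130.3  -20.9]
```

Emit:
arm_command(deltas=[[0,0,-15,-0.02,-0.02,-0.12,0],[0,0,-10,-0.01,-0.01,-0.12,0],[0,0,0,0,0,-0.124,0],[0,0,0,0,0,-0.124,0],[0,0,0,0,0,-0.124,0],[0,0,0,0,0,-0.124,0],[0,0,0,0,0,-0.124,0],[0,0,0,0,0,-0.124,0],[0,0,0,0,0,-0.124,0],[0,0,0,0,0,-0.124,0]])

```text
clock: 11.57
eef_pos: [0.4767, -0.1775, 0.2183]
ee_rot: [-0.026, 0.21, 0.977, -0.011]
force: [-0.1, 0.0, -0.5]
width: 0.0855
```

Emit:
arm_command(deltas=[[0,0,0,0,0,-0.124,0],[0,0,0,0,0,-0.124,0],[0,0,0,0,0,0,0]])

```text
clock: 11.82
eef_pos: [0.4719, -0.1751, 0.2104]
ee_rot: [-0.034, 0.085, 0.996, -0.005]
force: [-0.0, 0.6, -0.4]
width: 0.0849
```

```bash
python3 go.py .496 -.306 .24 2.95;python3 - <<'E'
from h import *
import pickle
for n,k in (("wrist",1.5),):
    c=cam(n);pickle.dump(c,open(n+"8.pkl","wb"));save(n+"8.png",c["img"],None,k)
E
```

```text
t 11.82 pos [ 0.4719 -0.1751  0.2104] psi 2.9704 w 0.0849 F [-0.   0.6 -0.4]
d mm [ -44.  -125.4  -30.6] rotvec [-0.0165 -0.0665  0.0209] d mm in target axes [ -48.6 -123.9  -29.6]
```

View pics/wrist8.png

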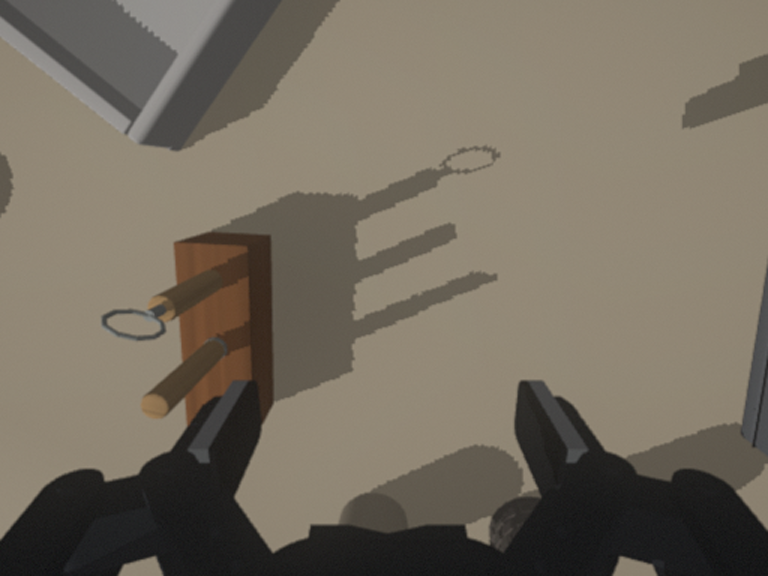

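The wrist view shows the stylus's flat top at (155,405) and the loop tool behind it at (160,305) (1.5x). I'll level the tool, raise it, and take a second wrist view nearer.

Emit:
arm_command(deltas=[[-10,-20,-20,-0.016,-0.03,0.01,0],[-5,-20,-15,0,-0.036,0.01,0],[0,-20,-5,0,0,0,0],[0,-10,0,0,0,0,0],[0,0,0,0,0,0,0]])

```text
clock: 12.28
eef_pos: [0.4713, -0.2455, 0.2427]
ee_rot: [-0.006, 0.104, 0.995, 0.003]
force: [0.4, 1.4, -0.2]
width: 0.0852
```

```bash
python3 go.py .496 -.306 .24 2.95;python3 - <<'E'
from h import *
import pickle
for n,k in (("wrist",1.5),):
    c=cam(n);pickle.dump(c,open(n+"9.pkl","wb"));save(n+"9.png",c["img"],None,k)
E
```

```text
t 12.28 pos [ 0.4713 -0.2455  0.2427] psi 2.933 w 0.0852 F [ 0.4  1.4 -0.2]
d mm [-36.7 -54.1   2. ] rotvec [ 0.0054 -0.0126 -0.017 ] d mm in target axes [-35.8 -54.7   2.7]
```

View pics/wrist9.png

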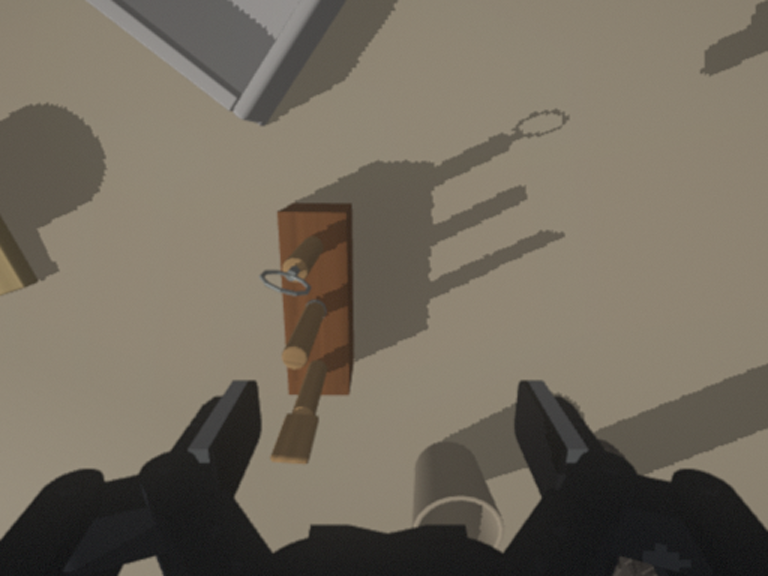

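Run:
```python
from h import *
a,b,t,s=loadcams("wrist8.pkl","wrist9.pkl","top.pkl","scene.pkl")
f=lambda o,k,p:np.array([ (p[0]+.5)/k-.5+o[0],(p[1]+.5)/k-.5+o[1]])
U=[f((0,0),1.5,(155,405)),f((0,0),1.5,(294,357)),f((340,140),5,(226,236)),f((130,195),5,(177,171))]
print("2 wrist",tri([a,b],U[:2])); print("all",tri([a,b,t,s],U))
for c,u in zip([a,b,t,s],U): print(atz(c,u,.145).round(4))
print("foot",atz(b,f((0,0),1.5,(318,306)),.06).round(4))
for p in((279,213),(352,207),(349,393),(292,393)): print("blk",atz(b,f((0,0),1.5,p),.06).round(4))
save("w9c.png",b["img"],(165,130,245,315),3)
```

```text
2 wrist (array([ 0.4970479 , -0.30683945,  0.14199064]), [array([0. , 0.1]), array([-0. , -0.1])])
all (array([ 0.49579278, -0.30562014,  0.14517203]), [array([-1.1,  0.5]), array([ 0.2, -0.1]), array([-0.4,  0. ]), array([-0.1,  0.2])])
[ 0.4956 -0.3048  0.145 ]
[ 0.4959 -0.3059  0.145 ]
[ 0.4959 -0.3065  0.145 ]
[ 0.4954 -0.305   0.145 ]
foot [ 0.4943 -0.3033  0.06  ]
blk [ 0.4194 -0.3128  0.06  ]
blk [ 0.4262 -0.2602  0.06  ]
blk [ 0.5732 -0.2976  0.06  ]
blk [ 0.5634 -0.3435  0.06  ]
```

View pics/w9c.png

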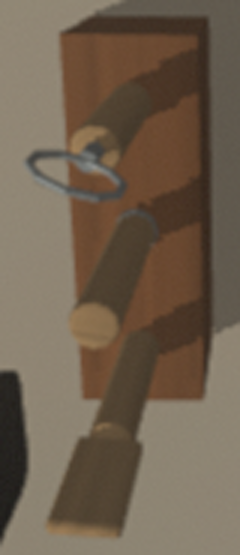

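The crop confirms the middle tool has a plain round handle with a flat top: it's the stylus, between the loop and the paddle. Four views agree on the top at (0.4957, -0.3057, 0.145) within about 1 mm.

Emit:
arm_command(deltas=[[-18,-27,0,0.005,-0.012,0.012,0],[-18,-27,0,0,0,0,0],[0,0,0,0,0,0,0],[0,0,0,0,0,0,0]])

```text
clock: 12.67
eef_pos: [0.4939, -0.3013, 0.2372]
ee_rot: [-0.004, 0.111, 0.994, 0.004]
force: [-0.1, 0.6, -0.8]
width: 0.0856
```

```bash
python3 go.py .4957 -.3057 .108 2.925
```

```text
t 12.67 pos [ 0.4939 -0.3013  0.2372] psi 2.9197 w 0.0856 F [-0.1  0.6 -0.8]
d mm [ -3.9  -4.9 129.1] rotvec [ 0.0074 -0.0089 -0.0054] d mm in target axes [ -2.8  -3.9 129.2]
```

Emit:
arm_command(deltas=[[-3,-4,15,0.007,-0.009,-0.005,0],[0,0,20,0,0,0,0],[0,0,15,0,0,0,0],[0,0,0,0,0,0,0],[0,0,0,0,0,0,0]])

```text
clock: 13.08
eef_pos: [0.4948, -0.2986, 0.183]
ee_rot: [-0.002, 0.108, 0.994, 0.003]
force: [-0.3, 0.9, 0.5]
width: 0.0851
```

```bash
python3 go.py .4957 -.3057 .108 2.925;python3 - <<'E'
from h import *
c=cam("wrist");save("wrist10.png",c["img"],None,1.5)
E
```

```text
t 13.08 pos [ 0.4948 -0.2986  0.183 ] psi 2.926 w 0.0851 F [-0.3  0.9  0.5]
d mm [-2.8 -7.1 75. ] rotvec [ 0.0052 -0.0051  0.0009] d mm in target axes [-2.4 -6.7 75. ]
```

View pics/wrist10.png

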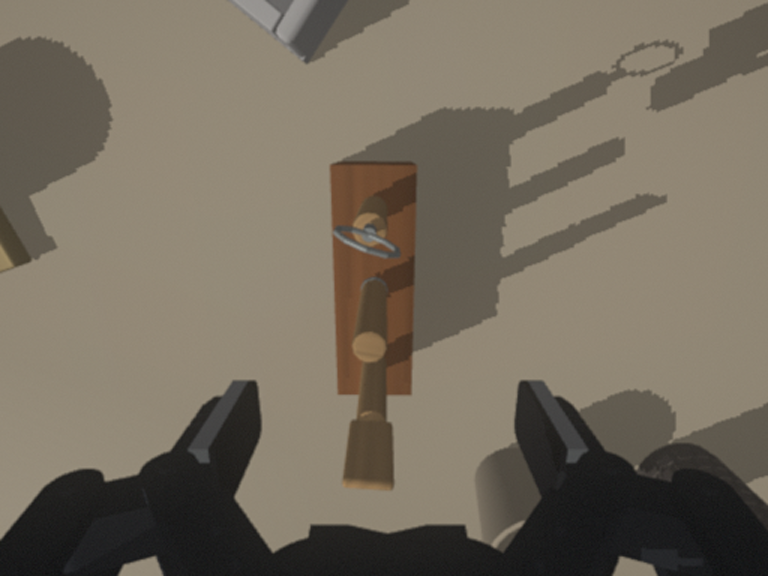

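Emit:
arm_command(deltas=[[-2,-6,5,0.005,-0.005,0,0],[0,-2,10,0,0,0,0],[0,0,15,0,0,0,0],[0,0,10,0,0,0,0],[0,0,0,0,0,0,0],[0,0,0,0,0,0,0]])

```text
clock: 13.63
eef_pos: [0.4971, -0.3081, 0.144]
ee_rot: [0.003, 0.107, 0.994, -0.002]
force: [0.2, -0.2, -0.1]
width: 0.085
```

```bash
python3 go.py .4957 -.3057 .108 2.925
```

```text
t 13.63 pos [ 0.4971 -0.3081  0.144 ] psi 2.9268 w 0.085 F [ 0.2 -0.2 -0.1]
d mm [ 2.1  2.1 36. ] rotvec [-0.0031  0.0062  0.0018] d mm in target axes [ 1.9  2.  36. ]
```

Emit:
arm_command(deltas=[[2,2,8,-0.003,0.006,0.001,0],[0,0,12,0,0,0,0],[0,0,10,0,0,0,0],[0,0,3,0,0,0,0],[0,0,0,0,0,0,0]])

```text
clock: 14.05
eef_pos: [0.4963, -0.3064, 0.109]
ee_rot: [0.001, 0.108, 0.994, -0.0]
force: [0.3, -0.2, 0.7]
width: 0.0852
```

```bash
python3 go.py .4957 -.3057 .108 2.925;python3 - <<'E'
from h import *
c=cam("wrist");save("wrist11.png",c["img"],None,1.5)
E
```

```text
t 14.05 pos [ 0.4963 -0.3064  0.109 ] psi 2.9253 w 0.0852 F [ 0.3 -0.2  0.7]
d mm [0.7 0.5 1. ] rotvec [-0.0008  0.0018  0.0003] d mm in target axes [0.7 0.5 1. ]
```

View pics/wrist11.png

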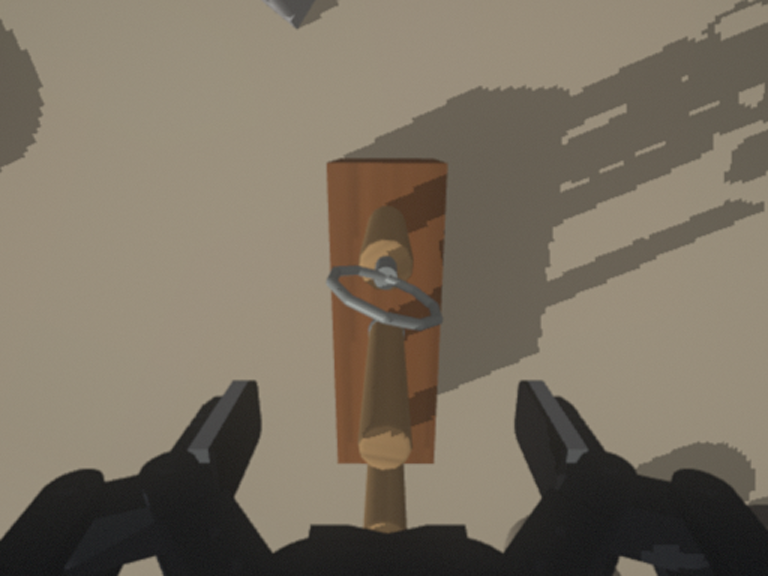

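The stylus handle (column 386) is centred between the pads (388). Closing.

Emit:
arm_command(deltas=[[0,0,0,0,0,0,150],[0,0,0,0,0,0,200],[0,0,0,0,0,0,255],[0,0,0,0,0,0,255],[0,0,0,0,0,0,255],[0,0,0,0,0,0,255],[0,0,0,0,0,0,255],[0,0,0,0,0,0,255]])

```text
clock: 14.77
eef_pos: [0.4976, -0.3073, 0.1112]
ee_rot: [0.002, 0.108, 0.994, -0.001]
force: [0.4, -0.2, -0.2]
width: 0.0142
```

```bash
python3 go.py .4957 -.3057 .208 2.925
```

```text
t 14.77 pos [ 0.4976 -0.3073  0.1112] psi 2.9254 w 0.0142 F [ 0.4 -0.2 -0.2]
d mm [  1.7   0.9 -96.8] rotvec [-0.0024  0.005   0.0004] d mm in target axes [  2.2   1.2 -96.8]
```

Emit:
arm_command(deltas=[[0,0,-8,0,0,0,255],[0,0,-15,0,0,0,255],[0,0,-20,0,0,0,255],[0,0,-20,0,0,0,255],[0,0,-20,0,0,0,255],[0,0,-20,0,0,0,255],[0,0,-10,0,0,0,255],[0,0,0,0,0,0,255],[0,0,0,0,0,0,255]])

```text
clock: 15.52
eef_pos: [0.4967, -0.3067, 0.231]
ee_rot: [0.002, 0.108, 0.994, -0.002]
force: [0.8, 0.3, -1.3]
width: 0.0144
```

```bash
python3 go.py .475 .15 .225 2.925;python3 - <<'E'
from h import *
import pickle
c=cam("wrist");save("wrist12.png",c["img"],None,1.5)
c=cam("scene");pickle.dump(c,open("scene12.pkl","wb"));save("scene12.png",c["img"],(100,120,260,310),3)
E
```

```text
t 15.52 pos [ 0.4967 -0.3067  0.231 ] psi 2.9253 w 0.0144 F [ 0.8  0.3 -1.3]
d mm [119.2 441.5   4.2] rotvec [-0.0025  0.005   0.0003] d mm in target axes [119.3 441.4   6. ]
```

View pics/scene12.png

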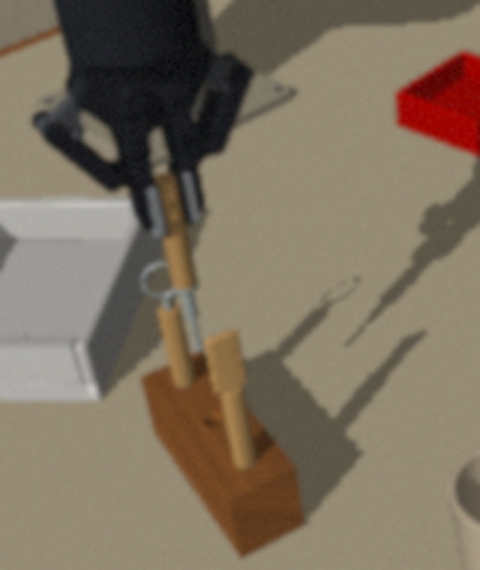

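View pics/wrist12.png

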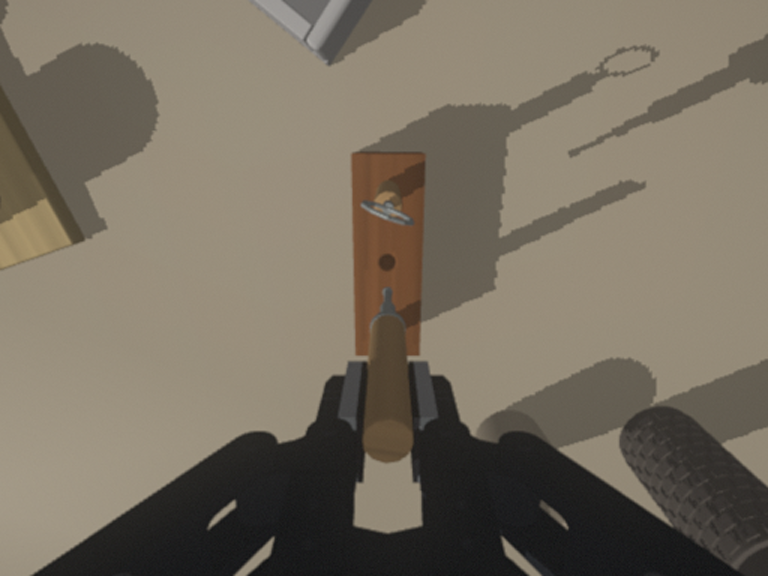

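```bash
cat > tip.py <<'E'
from h import *
c=cam("wrist");s=r.sense()
for L in (.104,.106,.108,.110): 
    X=s["eef_pos"]+rot(s["ee_rot"])@[0,0,L]; print(L,X.round(4),((proj(c,X)+.5)*1.5-.5).round(1))
save("tipc.png",c["img"],(220,170,300,250),7)
E
python3 tip.py
```

```text
0.104 [ 0.4961 -0.3063  0.1253] [[386.5 291.5]]
0.106 [ 0.4961 -0.3063  0.1233] [[386.5 290.4]]
0.108 [ 0.4961 -0.3063  0.1213] [[386.5 289.3]]
0.11 [ 0.4961 -0.3063  0.1193] [[386.5 288.3]]
```

View pics/tipc.png

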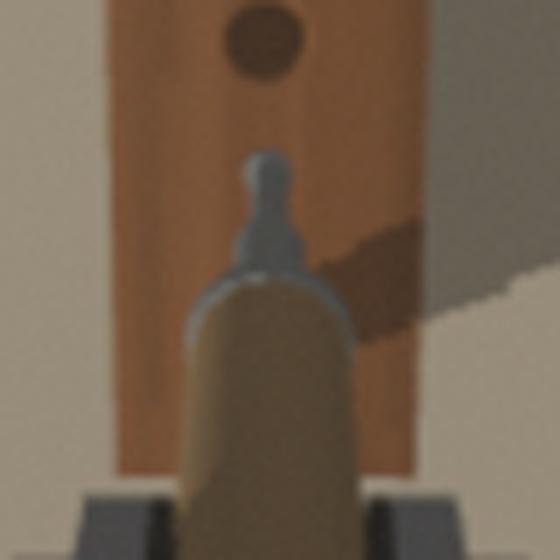

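Emit:
arm_command(deltas=[[0,15,-2,0,0,0,255],[0,30,-2,0,0,0,255],[10,38,-1,0,0,0,255],[10,38,-1,0,0,0,255],[10,38,-1,0,0,0,255],[10,38,-1,0,0,0,255],[10,38,0,0,0,0,255],[10,38,0,0,0,0,255],[10,38,0,0,0,0,255],[10,38,0,0,0,0,255]])

```text
clock: 16.5
eef_pos: [0.4866, 0.0658, 0.2256]
ee_rot: [-0.009, 0.115, 0.993, 0.002]
force: [1.5, -0.3, -0.8]
width: 0.0145
```

```bash
python3 go.py .475 .15 .225 2.925
```

```text
t 16.5 pos [0.4866 0.0658 0.2256] psi 2.9118 w 0.0145 F [ 1.5 -0.3 -0.8]
d mm [30.5 79.4  1.3] rotvec [ 0.0028 -0.0181 -0.0133] d mm in target axes [29.4 79.8  0.6]
```

Tip seen at (387,290), where TCP + 0.106 m along the tool axis projects, so the stylus is straight in the grip.

Emit:
arm_command(deltas=[[10,28,0,0.003,-0.018,-0.013,255],[10,28,0,0,0,0,255],[7,16,0,0,0,0,255],[0,0,0,0,0,0,255],[0,0,0,0,0,0,255]])

```text
clock: 16.92
eef_pos: [0.4669, 0.1557, 0.2203]
ee_rot: [-0.006, 0.101, 0.995, 0.001]
force: [-0.5, -1.0, -0.4]
width: 0.0143
```

```bash
python3 go.py .475 .15 .18 2.925;python3 tip.py
python3 - <<'E'
from h import *
c=cam("wrist");save("wrist13.png",c["img"],None,1.5)
E
```

```text
t 16.92 pos [0.4669 0.1557 0.2203] psi 2.9391 w 0.0143 F [-0.5 -1.  -0.4]
d mm [-9.5 -4.  40.2] rotvec [-0.     -0.0115  0.0141] d mm in target axes [-9.1 -3.8 40.3]
0.104 [0.4655 0.1556 0.1161] [[385.4 292.4]]
0.106 [0.4655 0.1556 0.1141] [[385.4 291.3]]
0.108 [0.4655 0.1556 0.1121] [[385.4 290.3]]
0.11 [0.4655 0.1556 0.1101] [[385.4 289.2]]
```

View pics/wrist13.png

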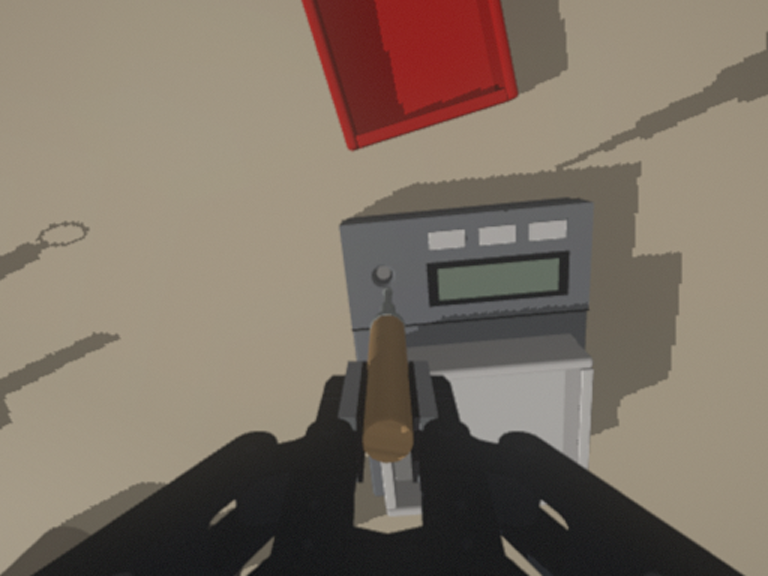

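```bash
cat > hole.py <<'E'
from h import *
import sys,pickle
c=cam("wrist");pickle.dump(c,open("wh.pkl","wb"))
p=proj(c,[.475,.15,.046])[0];x,y=int(p[0]),int(p[1]);print("origin",x-30,y-25)
save(sys.argv[1],c["img"],(x-30,y-25,x+30,y+25),12)
E
python3 hole.py hole1.png
```

```text
origin 224 158
```

View pics/hole1.png

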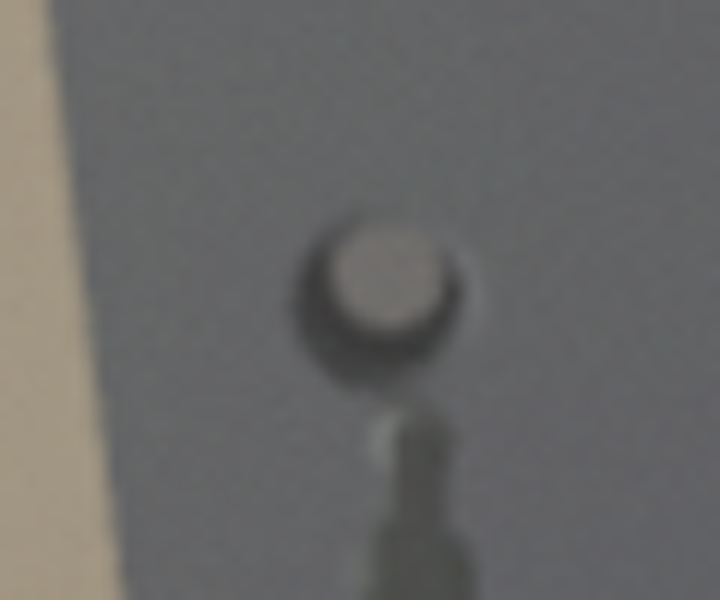

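Run:
```python
from h import *
c,=loadcams("wh.pkl")
f=lambda p:[(p[0]+.5)/12-.5+224,(p[1]+.5)/12-.5+158]
print(atz(c,f((380,303)),.045),"ball px pred",[((proj(c,r.sense()["eef_pos"]+rot(r.sense()["ee_rot"])@[0,0,.103])[0]-[224,158]+.5)*12-.5)])
print("button",atz(c,f((388,275)),.036))
```

```text
[0.47424921 0.15061631 0.045     ] ball px pred [array([398.48706255, 464.48767922])]
button [0.47412617 0.15132775 0.036     ]
```

Emit:
arm_command(deltas=[[-5,-3,10,0,-0.011,0.014,255],[-5,-2,15,0,0,0,255],[0,0,12,0,0,0,255],[0,0,5,0,0,0,255],[0,0,0,0,0,0,255],[0,0,0,0,0,0,255]])

```text
clock: 17.57
eef_pos: [0.4796, 0.1405, 0.1779]
ee_rot: [0.002, 0.116, 0.993, -0.0]
force: [0.7, 0.7, -0.8]
width: 0.014
```

```bash
python3 go.py .4745 .1503 .162 2.925
```

```text
t 17.57 pos [0.4796 0.1405 0.1779] psi 2.9096 w 0.014 F [ 0.7  0.7 -0.8]
d mm [ 7.2  8.4 15.9] rotvec [-0.0006  0.0034 -0.0154] d mm in target axes [ 7.1  8.5 15.9]
```

Emit:
arm_command(deltas=[[4,5,4,0,0.003,-0.015,255],[2,2,4,0,0,0,255],[0,0,0,0,0,0,255],[0,0,0,0,0,0,255],[0,0,0,0,0,0,255]])

```text
clock: 17.98
eef_pos: [0.4763, 0.1491, 0.1713]
ee_rot: [0.002, 0.108, 0.994, 0.0]
force: [-0.6, 0.4, -0.4]
width: 0.0147
```

```bash
python3 go.py .4745 .1503 .162 2.925
```

```text
t 17.98 pos [0.4763 0.1491 0.1713] psi 2.9248 w 0.0147 F [-0.6  0.4 -0.4]
d mm [2.1 0.8 9.3] rotvec [ 0.0008  0.0031 -0.0002] d mm in target axes [2.1 0.8 9.3]
```

Emit:
arm_command(deltas=[[2,0.8,4,0.001,0.003,0,255],[0,0,4,0,0,0,255],[0,0,0,0,0,0,255],[0,0,0,0,0,0,255]])

```text
clock: 18.32
eef_pos: [0.4748, 0.1509, 0.1632]
ee_rot: [0.001, 0.108, 0.994, 0.0]
force: [0.4, -0.5, -0.7]
width: 0.014
```

```bash
python3 go.py .4745 .1503 .162 2.925; python3 hole.py hole2.png
python3 - <<'E'
from h import *
for n in("scene","top"):
    c=cam(n); x,y=proj(c,[.475,.15,.05])[0].astype(int); save("h2"+n+".png",c["img"],(x-25,y-35,x+35,y+15),10); print(n,x-25,y-35, "pred tip",((proj(c,r.sense()["eef_pos"]+rot(r.sense()["ee_rot"])@[0,0,.106])[0]-[x-25,y-35]+.5)*10-.5))
E
```

```text
t 18.32 pos [0.4748 0.1509 0.1632] psi 2.9257 w 0.014 F [ 0.4 -0.5 -0.7]
d mm [ 0.2 -0.7  1.2] rotvec [0.0003 0.0013 0.0007] d mm in target axes [ 0.2 -0.7  1.2]
origin 226 165
scene 269 136 pred tip [261.27940454 339.5873346 ]
top 162 168 pred tip [252.77458977 357.62563446]
```

View pics/hole2.png

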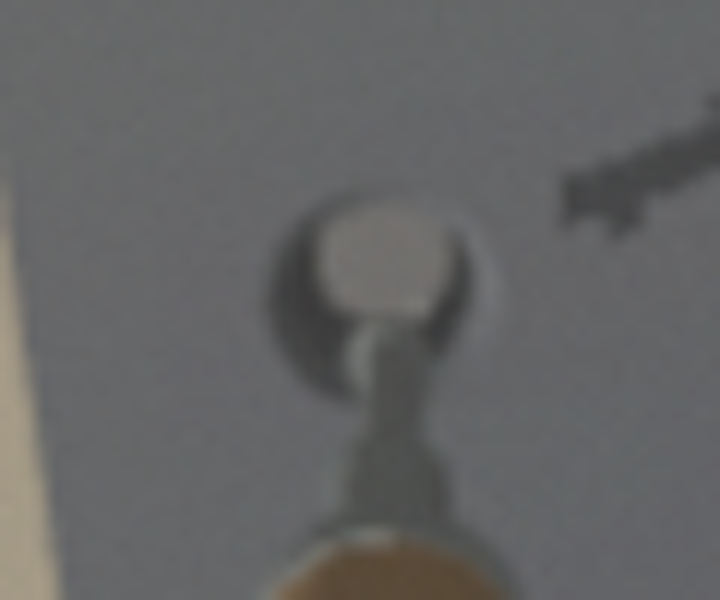

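View pics/h2scene.png

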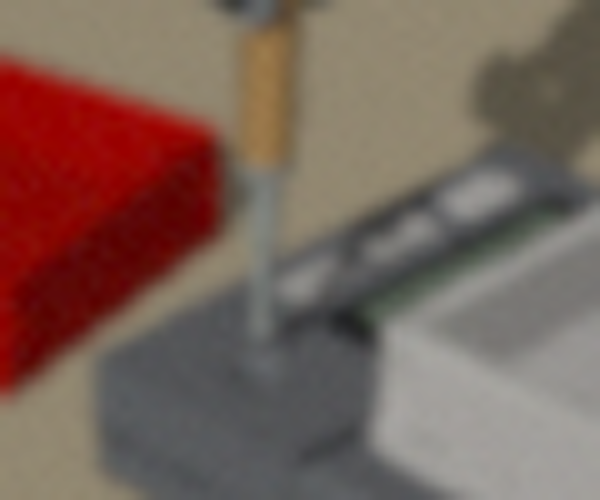

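View pics/h2top.png

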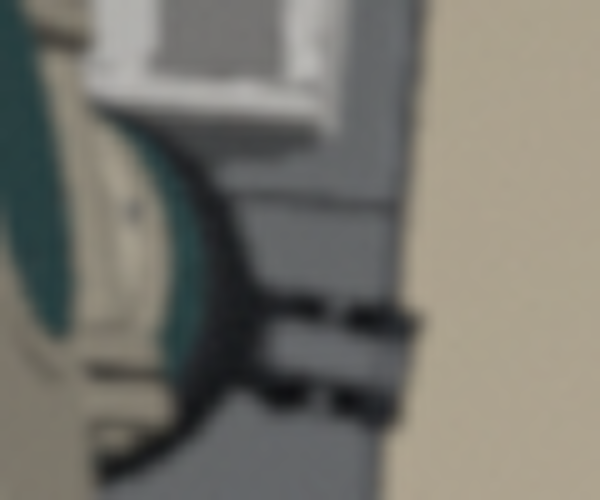

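Run:
```python
from h import *
c,=loadcams("wh.pkl")
s=r.sense();R=rot(s["ee_rot"]);tip=s["eef_pos"]+R@[0,0,.106]
g=lambda X:((proj(c,X)[0]-[226,165]+.5)*12-.5).round()
print("tip",tip.round(4),"ball",g(tip+[0,0,.003]),"under-tip mouth",g([*tip[:2],.046]),"button",g([*tip[:2],.036]))
f=lambda p:[(p[0]+.5)/12-.5+226,(p[1]+.5)/12-.5+165]
print("button obs",atz(c,f((385,262)),.036).round(4),"rim obs",atz(c,f((378,300)),.046).round(4))
o=(np.array(f((387,350)))); print("ball obs -> at z",atz(c,o,tip[2]+.003).round(4))
```

```text
tip [0.4751 0.1509 0.0574] ball [379. 373.] under-tip mouth [380. 312.] button [380. 274.]
button obs [0.4743 0.1514 0.036 ] rim obs [0.4742 0.1509 0.046 ]
ball obs -> at z [0.4736 0.1518 0.0604]
```

The tip is over the hole: wrist and scene views agree within about 1 mm, against a ±4 mm clearance. Going down in small steps.

Emit:
arm_command(deltas=[[0,-0.5,4,0,0.001,0,255],[0,0,4,0,0,0,255],[0,0,3,0,0,0,255],[0,0,0,0,0,0,255],[0,0,0,0,0,0,255]])

```text
clock: 18.88
eef_pos: [0.4751, 0.1501, 0.1514]
ee_rot: [0.0, 0.108, 0.994, 0.0]
force: [-1.3, 1.0, -0.6]
width: 0.0144
```

```bash
python3 go.py .475 .1505 .142 2.925
```

```text
t 18.88 pos [0.4751 0.1501 0.1514] psi 2.9252 w 0.0144 F [-1.3  1.  -0.6]
d mm [0.2 0.3 9.4] rotvec [0.0005 0.0008 0.0002] d mm in target axes [0.2 0.3 9.4]
```

Emit:
arm_command(deltas=[[0,0,4,0,0,0,255],[0,0,3,0,0,0,255],[0,0,0,0,0,0,255],[0,0,0,0,0,0,255]])

```text
clock: 19.22
eef_pos: [0.475, 0.1501, 0.1434]
ee_rot: [0.0, 0.108, 0.994, 0.0]
force: [-0.0, 0.4, -0.2]
width: 0.0144
```

```bash
python3 go.py .475 .1505 .142 2.925; python3 hole.py hole3.png
```

```text
t 19.22 pos [0.475  0.1501 0.1434] psi 2.9252 w 0.0144 F [-0.   0.4 -0.2]
d mm [0.1 0.4 1.4] rotvec [0.0003 0.0005 0.0002] d mm in target axes [0.1 0.4 1.4]
origin 226 172
```

View pics/hole3.png

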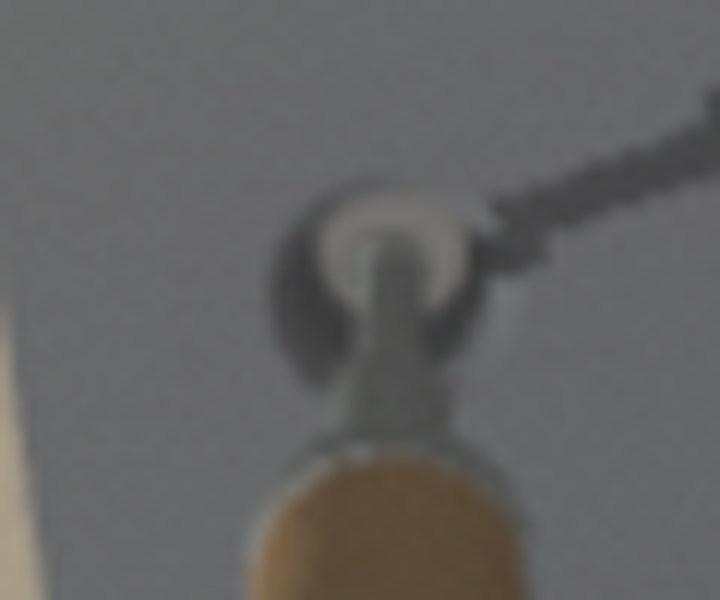

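The ball is inside the hole, over the middle of the white button at about (395,240). Pressing.

Emit:
arm_command(deltas=[[0,0,2,0,0,0,255],[0,0,1,0,0,0,255],[0,0,0,0,0,0,255]])

```text
clock: 19.52
eef_pos: [0.4755, 0.1502, 0.1408]
ee_rot: [0.001, 0.108, 0.994, 0.0]
force: [-0.8, -0.8, 1.3]
width: 0.0144
```

Emit:
arm_command(deltas=[[0,0,1.5,0,0,0,255],[0,0,1,0,0,0,255],[0,0,0.5,0,0,0,255]])

```text
clock: 19.77
eef_pos: [0.4756, 0.1502, 0.1384]
ee_rot: [0.001, 0.108, 0.994, 0.0]
force: [-0.9, 0.4, 2.4]
width: 0.0145
```

```bash
python3 go.py .475 .1505 .137 2.925
```

```text
t 19.77 pos [0.4756 0.1502 0.1384] psi 2.9252 w 0.0145 F [-0.9  0.4  2.4]
d mm [0.7 0.2 1.4] rotvec [0.0006 0.002  0.0002] d mm in target axes [0.7 0.2 1.4]
```

Emit:
arm_command(deltas=[[0,0,1.5,0,0,0,255],[0,0,1.2,0,0,0,255],[0,0,1.2,0,0,0,255]])

```text
clock: 20.02
eef_pos: [0.4763, 0.1502, 0.1357]
ee_rot: [0.002, 0.108, 0.994, 0.0]
force: [-2.6, -0.2, 11.3]
width: 0.0143
```

```bash
python3 go.py .475 .1505 .137 2.925
```

```text
t 20.02 pos [0.4763 0.1502 0.1357] psi 2.9252 w 0.0143 F [-2.6 -0.2 11.3]
d mm [ 1.3  0.  -1.3] rotvec [0.0008 0.0034 0.0002] d mm in target axes [ 1.3  0.  -1.3]
```

Fz has jumped to 11 N, well above the 3.6 N spring at full travel, so the button is at its stop. Holding a moderate push.

Emit:
arm_command(deltas=[[0.5,0,1,0,0.001,0,255],[0.5,0,1,0,0.001,0,255],[0.3,0,1,0,0,0,255]])

```text
clock: 20.27
eef_pos: [0.4763, 0.1502, 0.1358]
ee_rot: [0.002, 0.108, 0.994, 0.0]
force: [-2.5, 0.0, 8.1]
width: 0.0144
```

```bash
python3 go.py .475 .1505 .137 2.925
```

```text
t 20.27 pos [0.4763 0.1502 0.1358] psi 2.9252 w 0.0144 F [-2.5  0.   8.1]
d mm [ 1.4 -0.  -1.2] rotvec [0.0006 0.0043 0.0002] d mm in target axes [ 1.4 -0.  -1.2]
```

```bash
python3 hole.py hole4.png
python3 - <<'E'
from h import *
for i in range(3):
    c=cam("scene"); s=r.sense(); print(s["clock"],s["eef_pos"].round(4),s["force"].round(1),s["width"])
save("end_scene.png",c["img"],(130,110,400,310),2.9)
E
```

```text
origin 226 173
20.3667 [0.4763 0.1502 0.1358] [-1.5 -0.6  8.5] 0.014684548393690761
20.4167 [0.4763 0.1502 0.1358] [-2.2 -1.1  8.1] 0.014486441543328898
20.4667 [0.4763 0.1503 0.1358] [-1.7 -0.6  8.3] 0.014287685043690419
```

View pics/hole4.png

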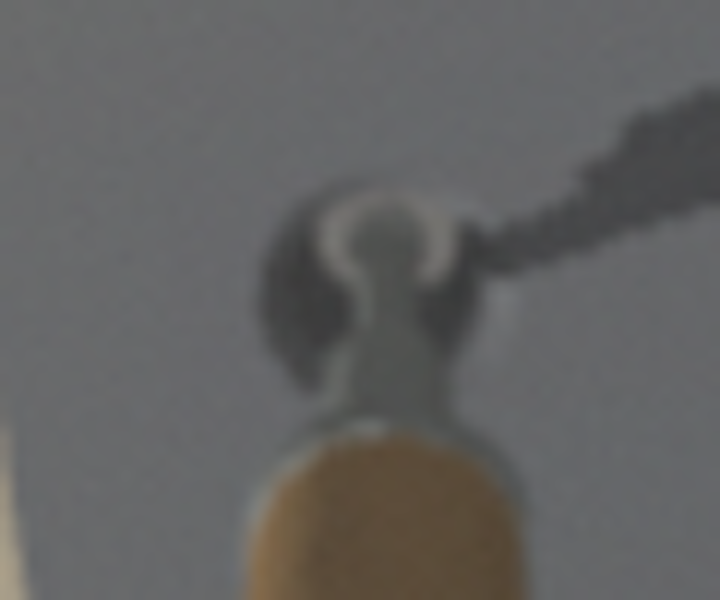

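View pics/end_scene.png

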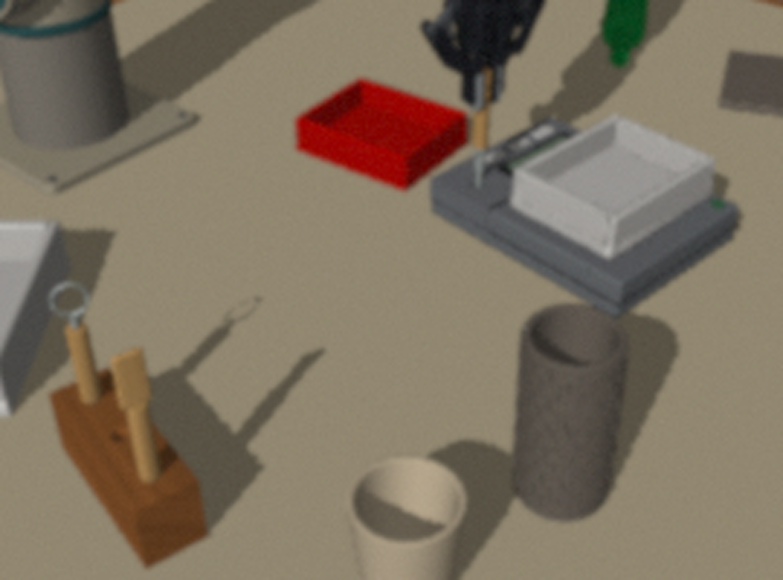

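The wrist crop shows the ball on the sunken button near (390,235). The scene view shows the tray home and the bystanders still standing. The push is a steady 8 N. Handing in.

```bash
python3 -c "
from workcell import r
print(r.job_done()); s=r.sense(); print(s['clock'],s['eef_pos'],s['force'],s['width'])"
```

```text
the job is handed in; nothing more can be done
None
the job is handed in; nothing more can be done
```

The tray is home on the scale and the stylus is holding the calibration button down. I handed the job in at about 20.5 s of the 64 s allowed; no verdict was reported.

- **Tray:** I pinched the small white tray by its near wall and lowered it over the two pegs. It bottomed at the predicted home height (TCP z 0.0699 m) with about 8 N of contact, and I let go. The images taken afterwards show it level and aligned. Its centre measured within about 2 mm of the seat, and the last scene view shows it still in place.
- **Stylus and button:** I drew the plain round-handled stylus from the middle hole of the block and pressed through the panel hole. The last readings before hand-in were steady:
  - The TCP was at z 0.1358 m, about 6 mm below the expected first contact. That covers the button's full 5 mm travel, and further pushing did not move it.
  - The upward force was about 8 N, against the 3.6 N needed at full travel.
  - The grip opening was 14.4 mm on the 16 mm handle.
- **Other objects:** In the final scene view the loop tool, paddle tool, clay cylinder and beaker stand upright where they were.

**Disagreements:** The wrist and top cameras put the hole about 2 mm apart, against about 4 mm of clearance. While I held the tray above the scale, one corner triangulation suggested a 0.1 rad tilt, but the model overlay did not bear that out. While pressing, the TCP drifted about 1 mm in +x and I left it there. I had no direct reading of the button's travel or of the individual contact forces, so those rest on the position, the wrist force and the images.

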